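# Lock the pull-out maple board with its hex key

## Task

Lock the pull-out board: take the T-handle hex key from its stand, fit it all the way into the socket hidden at the bottom of the lock block's recess, feeling for it with a light push and turning the key until it drops in, then turn the screw clockwise (seen from above) by at least a sixth of a turn. Push no harder than about 15 N and do not wrench the screw against its stop; leave the key standing upright in the screw, let go of it, and leave everything else where it is.

Things in the scene. Friction and masses are not known exactly. Their poses are not given: they have to be found in the camera images.
- key_grip (a point): Centre of the orange crossbar of the T-handle hex key: bar 80 mm long (along this frame's x), 14 mm wide (y), 20 mm high (z); z points up along the shaft. The bar's top is 10 mm above this point, the key's foot 85 mm below. The key starts upright in its stand, its foot 24 mm below the stand's top; the bar's yaw varies.
- key: The whole key, about 0.16 kg; origin at the centre of its foot, axes as the bar's. Its lower 42 mm is a steel hexagon 20 mm across flats (23.1 mm across corners), two flats facing its +x and -x; the last 3 mm taper to 17 mm across flats. Above that a round 12 mm shaft up to the crossbar.
- stand: Dark wooden key stand, fixed, 75 x 75 x 32 mm; origin at the centre of its underside, z up. The key stands loosely in its central round hole (28 mm wide, 24 mm deep). It may be on the left or the right of the board.
- lock: Aluminium lock block, 70 x 70 x 50 mm, fixed on the worktop at the front edge of the maple board (board surface 5 mm lower than the block's top); origin at the centre of its underside, on the recess's centre line, z up. It carries the lock screw, which a push of over 20 N would mar. Near a match the key can catch part-way; a small turn to and fro frees it.
- lock_mouth (a point): Centre of the mouth of the round recess in the lock block's top; recess 25 mm wide, 20 mm deep. At its bottom a dark screw has a hex socket 21 mm across flats, 16 mm deep. Key's foot: 22 to 24 mm below this point while unmatched (its taper dips in), 36 when seated. The hexagon's angle is unknown and differs each time; it repeats every 60 degrees; the key drops when matched within about 5.
- screw (a joint): Turn of the lock screw, rad: 0 as found (at a stop: it cannot turn counterclockwise), growing clockwise seen from above, far stop at 1.4. Locked from 0.95 on. Stiff (about 0.2 N m), stays where left. The socket lets the key turn some 10 degrees freely. The reading does not tell how the socket's hexagon is turned.
- canister: Bystander: closed steel canister, 88 mm wide, 122 mm high, upright beside the board, on the side opposite the key stand. Origin: centre of its underside.
- bowl: Bystander: blue ceramic prep bowl, 96 mm wide, 50 mm high, on the board. Origin: centre of its underside.
- scraper: Bystander: steel bench scraper lying flat on the board, 100 x 150 mm, 16 mm high. Origin: centre of its underside.
- spoons: Bystander: red measuring spoons on a ring, lying on the worktop, about 120 mm long. Origin: centre of the ring, at the underside.
- jar: Bystander: amber glass jar, 60 mm wide, 90 mm high. Origin: centre of its underside.
There are look-alikes about, which are no part of the job. What is shaped like the lock but pink or purple is not meant.

How it is judged (in metres and radians):
On the way, in this order (a step that is already met when the one before it is completed fails the run):
1. the key has dropped fully into the socket before the screw is locked (z of key in the frame of lock_mouth below -0.03 m and horizontal distance between key and lock_mouth below 0.003 m and angle between key's own z axis and vertical below 0.12 rad and value of joint screw below 0.8 rad), for 0.1 s.
2. the screw has been turned to locked with the key in it (z of key in the frame of lock_mouth below -0.03 m and horizontal distance between key and lock_mouth below 0.003 m and angle between key's own z axis and vertical below 0.12 rad and value of joint screw above 0.95 rad), for 0.2 s.
At the end, for the whole second after the job is handed in: The key stands at rest and upright (within 0.12 rad) in the screw's socket, its foot at least 30 mm below the block's top and within 3 mm of the recess's centre line; the screw is turned clockwise by at least 0.95 rad (a sixth of a turn less the play) (all of step 2 and linear speed of key below 0.02 m/s); the robot touches nothing.
It fails at once if before it has begun to drop in, the key bears on the lock with more than 60 N in all its contacts added up (a downward push of some 25 N, as the taper wedges) (contact force between key and lock above 60 N and z of key in the frame of lock_mouth above -0.0245 m).
It fails at once if the key is wrenched in the lock with more than 100 N in all its contacts added up (about 1 N m against the stop) (contact force between key and lock above 100 N).
It fails at once if a bystander is pushed more than 20 mm (distance of any of canister, bowl, scraper, spoons, jar from where it was at the start of the episode above 0.02 m).
It also fails if it takes over 67 s, if anything falls off the work surface, if the arm or the gripper's body presses on something with over 40 N, if the wrist force passes 120 N, or if a joint passes its speed limit or range.

## Robot

A 6-joint arm with a two-finger parallel gripper is mounted at the origin on the work surface. World frame = base frame: x ahead of the robot, y to its left, z up, the work surface at z = 0. Lengths are in m, angles in degrees, forces in N, time in s.
With the tool pointing down it reaches from about 0.35 to 0.875 m from the base axis. Payload 4.2 kg.
Tool frame: the origin (TCP) lies at the very end of the fingers, on their centre line; the grasp point (between the pads) lies behind it (r.grip_point_offset is the z of the grasp point in the tool frame, in m); z points along the fingers, y is the direction in which the jaws open and shut (so a half turn about z gives the same grasp; the last joint's range is limited). The gripper opens to 87 mm and grips with 3 to 60 N. Pads are 19 mm wide; open, the fingers measure 117 mm over their backs; the gripper's body (75 mm by 190 mm) begins 51 mm behind the grasp point.
Start: joints at [91.135, 22.042, 0.453, 0, -68.411, -14.817], TCP at [0.148, 0.607, 0.188] pointing down, gripper open.
Joint ranges: [-179.83, 179.83], [-69.29, 118.12], [-61.27, 80.66], [-181.25, 117.63], [-171.15, -9.14], [-177.46, 177.46]. Speed limits (degrees/s): [159.86, 159.86, 180, 180, 180, 180].

## Interface

Orientations are given as a 3x3 rotation matrix whose columns are the frame's x, y, z axes.
In Python, from station import r, capture, workorder gives the robot as it stands. The module is installed in compiled form; this text tells all that it offers.
- The arm moves only by the shell command python3 -m crank 'ROWS'. ROWS is JSON, a list of rows, each an object with "delta_rot": the turn, a rotation vector about the tool's x, y, z in rad, a list of three; "linear": the shift along the tool's x, y, z in m, a list of three; "gripper": the opening in per cent of the stroke, from 0 (shut) to 100 (fully open). A call has 1 to 10 rows; each row shifts and turns the commanded pose from where the row before left it, along the tool's axes as they then stand; what a row does not reach is not made up. A row lasts 1/8 s, in which the tool goes at most 62.5 mm and 10.7 degrees, less where a joint would pass 70% of its speed; a pose out of reach is approached as far as the arm can. A call is refused whole if a number of a shift passes 0.0625 or a number of a turn 0.188, either way. A call with a gripper value outside its range is refused whole. The fingers move at their own pace and stop on an object; the grip force is fixed at half the most. Time passes only in rows, so rows that do not move let the fingers close. It gives the time, the measured TCP pose, the force and the opening at its end, in the units of the state.
- r.sense(): the state, without advancing time (a new reading comes with each control period).
- capture(name): name is "side" or "top"; returns a dict with "img" (420x560x3 uint8, blue, green, red), "fx", "fy", "cx", "cy" (pixels), "world_from_camera" (4x4, takes a point from camera to world coordinates). Camera axes: x right, y down, z forward; pixel columns grow to the right and rows downward; lengths in m; the calibration is good to about 2 mm. A picture is of the moment at which its call begins. There is no depth.
- workorder.finish_job(): hands the job in, once; it reports no verdict.
The state is a dict: "time_s": time; "joints": joint angles; "joint_velocities": joint speeds; "effort": joint torques, N m; "tcp_pos": TCP position; "ee_rot": TCP orientation; "wrist_force": force on the tool from outside, world axes, zero at the start; "moment": the same for the moment, N m; "gripper_width": opening from 0.0 (shut) to 1.0 (fully open).
Only numpy, scipy, OpenCV 4.12 (cv2) and the standard library are available. Lean on these libraries where they do the work, as an engineer would, in place of code of your own. Each camera call takes 0.05 s, during which the arm holds its last target.

## Working session

There is one attempt and no reset: what is moved stays moved. The work goes in short steps, Python scripts to look and compute and a shell command to move; the robot and the scene stay as the last step left them, time stands still between calls to the robot, and variables do not carry over. Pictures are saved under pics/ and viewed, and the job is handed in when it is done.

```bash
mkdir -p pics
python3 - <<'E'
from station import r,capture
import cv2,numpy as np
for n in("top","side"):
    c=capture(n);cv2.imwrite(f"pics/{n}0.png",c["img"]);print(n,c["fx"],c["cx"],c["cy"],np.round(c["world_from_camera"],3).tolist())
s=r.sense();print(s,r.grip_point_offset)
E
```

```text
top 418.2190183195579 275.12105730937355 208.4603783277573 [[-0.005, -0.983, 0.185, 0.34], [-1.0, 0.006, 0.004, 0.008], [-0.005, -0.185, -0.983, 1.053], [0.0, 0.0, 0.0, 1.0]]
side 504.2630332141329 280.3541964545908 212.62585036764062 [[0.794, -0.446, 0.414, -0.026], [-0.608, -0.585, 0.537, -0.723], [0.003, -0.678, -0.736, 1.099], [0.0, 0.0, 0.0, 1.0]]
{'time_s': 0.1, 'joints': array([ 9.11357203e+01,  2.20871840e+01,  3.88412511e-01, -2.41468834e-02,
       -6.84115564e+01, -1.48163396e+01]), 'joint_velocities': array([-0.00919767, -0.13143066,  0.08991945,  0.08731647, -0.10771549,
       -0.08083616]), 'effort': array([ 4.00443460e-04, -3.91687775e+01,  1.87936181e+01,  4.23185080e+00,
        1.34781579e-02, -6.96725442e-05]), 'tcp_pos': array([0.14767032, 0.60668796, 0.18696885]), 'ee_rot': array([[ 9.71592421e-01, -2.36660182e-01, -3.53635788e-04],
       [-2.36660419e-01, -9.71590505e-01, -1.93294268e-03],
       [ 1.13861393e-04,  1.96172406e-03, -9.99998069e-01]]), 'wrist_force': array([-0.08178011,  1.3488248 , -0.35393697]), 'moment': array([0.02482266, 0.0073897 , 0.02295108]), 'gripper_width': 0.999097993473355} -0.0187
```

View pics/top0.png

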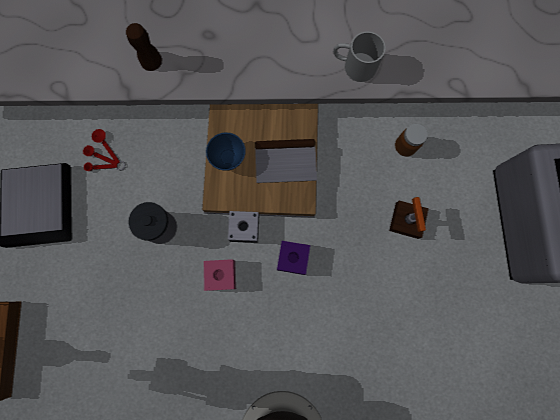

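View pics/side0.png

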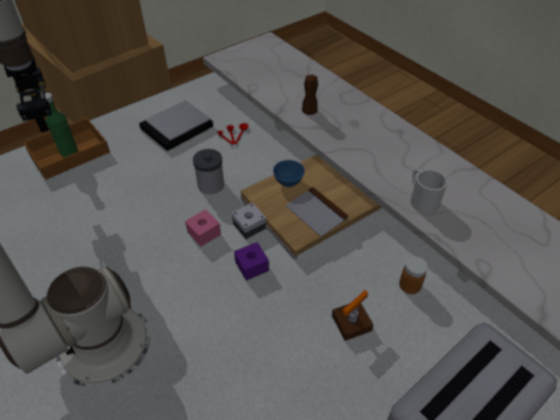

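```bash
cat > h.py <<'E'
import numpy as np,cv2
from station import r,capture
def ray(c,u,v):
    T=np.array(c["world_from_camera"]);d=T[:3,:3]@np.array([(u-c["cx"])/c["fx"],(v-c["cy"])/c["fy"],1]);return T[:3,3],d
def onz(c,u,v,z):
    o,d=ray(c,u,v);return (o+d*(z-o[2])/d[2])
def tri(c1,p1,c2,p2):
    o1,d1=ray(c1,*p1);o2,d2=ray(c2,*p2)
    s=np.linalg.lstsq(np.c_[d1,-d2],o2-o1,rcond=None)[0]
    a=o1+s[0]*d1;b=o2+s[1]*d2
    return (a+b)/2,np.linalg.norm(a-b)
def proj(c,p):
    T=np.linalg.inv(np.array(c["world_from_camera"]));q=T[:3,:3]@p+T[:3,3];return c["fx"]*q[0]/q[2]+c["cx"],c["fy"]*q[1]/q[2]+c["cy"]
def blob(m):
    n,l,s,ce=cv2.connectedComponentsWithStats(m.astype(np.uint8));return [(s[i].tolist(),ce[i].round(1).tolist(),l==i) for i in range(1,n) if s[i,4]>25]
def orange(c):
    h=cv2.cvtColor(c["img"],cv2.COLOR_BGR2HSV);return (h[...,0]>3)&(h[...,0]<16)&(h[...,1]>190)&(h[...,2]>110)
def crop(c,u,v,h,k,name):
    i=c["img"][max(0,v-h):v+h,max(0,u-h):u+h];cv2.imwrite(name,cv2.resize(i,None,fx=k,fy=k,interpolation=cv2.INTER_CUBIC))
E
python3 - <<'E'
from h import *
a=[]
for n,(k,l) in dict(top=((412,218),(243,226)),side=((353,312),(249,219))).items():
    c=capture(n)
    for s,ce,m in blob(orange(c)):
        print(n,s,ce); 
        if s[4]<3000: print(cv2.minAreaRect(np.argwhere(m)[:,::-1].astype(np.float32)))
    i1=cv2.resize(c["img"][k[1]-30:k[1]+30,k[0]-30:k[0]+30],(390,390),interpolation=cv2.INTER_CUBIC)
    i2=cv2.resize(c["img"][l[1]-30:l[1]+30,l[0]-30:l[0]+30],(390,390),interpolation=cv2.INTER_CUBIC)
    cv2.imwrite(f"pics/{n}_crop.png",np.hstack([i1,i2]))
E
```

```text
top [415, 198, 10, 33, 129] [419.2, 214.0]
((419.15386962890625, 213.7692413330078), (32.555274963378906, 3.9223222732543945), 78.69007110595703)
side [345, 291, 22, 20, 96] [355.0, 301.2]
((355.0399169921875, 301.0016174316406), (3.6740171909332275, 26.961633682250977), 47.290611267089844)
```

View pics/top_crop.png

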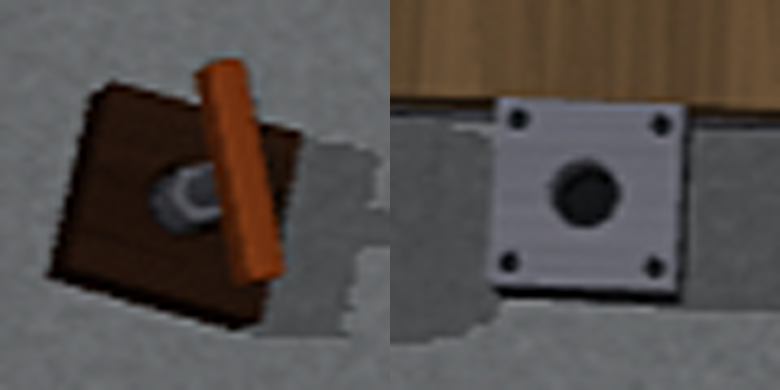

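View pics/side_crop.png

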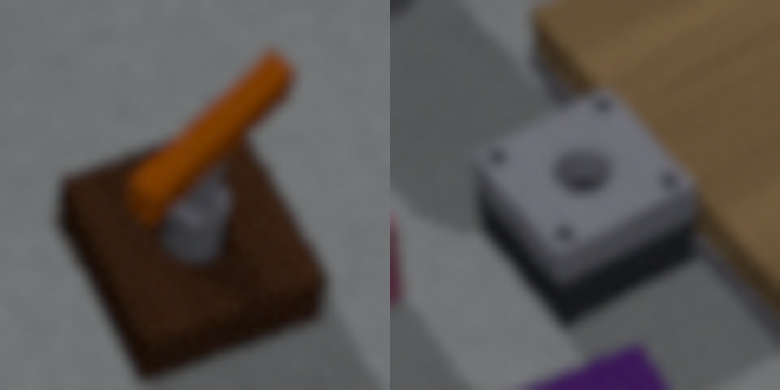

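Run:
```python
from h import *
C={}
P={}
for n,k in dict(top=(412,218),side=(353,312)).items():
    c=C[n]=capture(n)
    b,g,rr=[c["img"][...,i].astype(int) for i in range(3)]
    m=(rr>85)&(rr>2.0*g)&(b<0.5*rr)
    m[:k[1]-30]=0;m[k[1]+30:]=0;m[:,:k[0]-30]=0;m[:,k[0]+30:]=0
    for s,ce,mm in blob(m):
        rc=cv2.minAreaRect(np.argwhere(mm)[:,::-1].astype(np.float32));print(n,s,ce,rc)
        P[n]=rc[0]
        # axis ends
        q=np.argwhere(mm)[:,::-1].astype(float);mu=q.mean(0);w,v=np.linalg.eigh(np.cov((q-mu).T));d=v[:,1]
        P[n+'d']=(mu,d)
p,e=tri(C["top"],P["top"],C["side"],P["side"]);print("bar",p,e)
for n in C:
    mu,d=P[n+'d']
    a=onz(C[n],*(mu-15*d),.093);b=onz(C[n],*(mu+15*d),.093);print(n,onz(C[n],*P[n],.093),"yaw",np.degrees(np.arctan2(*(b-a)[[1,0]]))%180)
lt,ls=(242.7,225.3),(248.2,214.8)
print("lock",tri(C["top"],lt,C["side"],ls),onz(C["top"],*lt,.05),onz(C["side"],*ls,.05))
# stand top corners (top crop)
for cx,cy in [(110,83),(300,130),(258,325),(48,275)]:
    pass
h=[(518,119),(661,124),(655,267),(509,262)]
w=[onz(C["top"],213+(x-390+.5)/6.5-.5,196+(y+.5)/6.5-.5,.05) for x,y in h]
print(np.round(w,4), np.mean(w,0))
```

```text
top [414, 197, 11, 34, 191] [419.1, 213.6] ((419.1854553222656, 213.46432495117188), (33.5392951965332, 5.854269027709961), 79.11447143554688)
side [343, 293, 23, 20, 111] [354.5, 303.1] ((355.0732116699219, 302.8415222167969), (5.4660820960998535, 27.798931121826172), 51.34019470214844)
bar [ 0.50600041 -0.32208015  0.09247481] 0.0027071652636026142
top [ 0.50714709 -0.32259109  0.093     ] yaw 7.106591986899161
side [ 0.50434604 -0.32189142  0.093     ] yaw 5.190059570141841
lock (array([0.48834159, 0.09186596, 0.04742744]), np.float64(0.0005931415101238994)) [0.48823133 0.09152426 0.05      ] [0.48680523 0.08997945 0.05      ]
[[0.5165 0.1172 0.05  ]
 [0.5142 0.0636 0.05  ]
 [0.4604 0.0656 0.05  ]
 [0.4626 0.1198 0.05  ]] [0.48843927 0.09154648 0.05      ]
```

Candidates for the lock in the top view are grey (243,226), pink (219,275) and purple (293,257). The grey block is the right one: it is aluminium and touches the board's front edge, and the crop confirms it. The orange key is at (419,214), in the dark stand on the right.

Moving in two legs.

```bash
cat >> h.py <<'E'
def go(x,y,z,yaw=None):
    s=r.sense();R=np.array(s["ee_rot"]);p=np.array(s["tcp_pos"])
    yw=np.degrees(np.arctan2(R[1,0],R[0,0]))
    print("tcp",p.round(4),"yaw",yw.round(2),"tilt",R[:2,2].round(4),"shift tool",(R.T@(np.array([x,y,z])-p)).round(4),"rz",None if yaw is None else np.radians(yw-yaw).round(4),"F",s["wrist_force"].round(2),"M",s["moment"].round(3),"j6",s["joints"][5].round(1),"g",round(s["gripper_width"],3),"t",s["time_s"])
E
python3 -m crank '[{"linear":[0.037,0.038,-0.001],"delta_rot":[0,0,0],"gripper":100},{"linear":[0.037,0.038,-0.001],"delta_rot":[0,0,0],"gripper":100},{"linear":[0.037,0.038,-0.001],"delta_rot":[0,0,0],"gripper":100},{"linear":[0.037,0.038,-0.001],"delta_rot":[0,0,0],"gripper":100},{"linear":[0.037,0.038,-0.001],"delta_rot":[0,0,0],"gripper":100},{"linear":[0.037,0.038,-0.001],"delta_rot":[0,0,0],"gripper":100},{"linear":[0.037,0.038,-0.001],"delta_rot":[0,0,0],"gripper":100},{"linear":[0.037,0.038,-0.001],"delta_rot":[0,0,0],"gripper":100},{"linear":[0.037,0.038,-0.001],"delta_rot":[0,0,0],"gripper":100},{"linear":[0.037,0.038,-0.001],"delta_rot":[0,0,0],"gripper":100}]'
python3 -c "
from h import *
go(0.506,-0.322,0.16,6.3)"
```

```text
time_s: 1.55
tcp_pos: [0.4181, 0.149, 0.1984]
ee_rot: [[0.972, -0.236, 0.001], [-0.236, -0.972, 0.001], [0.001, -0.001, -1.0]]
wrist_force: [0.6, 1.2, -1.3]
gripper_width: 1.001
tcp [0.4181 0.149  0.1984] yaw -13.66 tilt [0.0009 0.0006] shift tool [0.1966 0.4369 0.0381] rz -0.3484 F [ 0.55  1.23 -1.32] M [ 0.082 -0.04  -0.023] j6 35.6 g 1.001 t 1.55
```

```bash
python3 -m crank '[{"linear":[0.0197,0.0437,0.0038],"delta_rot":[0,0,0],"gripper":100},{"linear":[0.0197,0.0437,0.0038],"delta_rot":[0,0,0],"gripper":100},{"linear":[0.0197,0.0437,0.0038],"delta_rot":[0,0,0],"gripper":100},{"linear":[0.0197,0.0437,0.0038],"delta_rot":[0,0,0],"gripper":100},{"linear":[0.0197,0.0437,0.0038],"delta_rot":[0,0,0],"gripper":100},{"linear":[0.0197,0.0437,0.0038],"delta_rot":[0,0,0],"gripper":100},{"linear":[0.0197,0.0437,0.0038],"delta_rot":[0,0,0],"gripper":100},{"linear":[0.0197,0.0437,0.0038],"delta_rot":[0,0,0],"gripper":100},{"linear":[0.0197,0.0437,0.0038],"delta_rot":[0,0,0],"gripper":100},{"linear":[0.0197,0.0437,0.0038],"delta_rot":[0,0,0],"gripper":100}]'
python3 -m crank '[{"linear":[0,0,0],"delta_rot":[0,0,-0.116],"gripper":100},{"linear":[0,0,0],"delta_rot":[0,0,-0.116],"gripper":100},{"linear":[0,0,0],"delta_rot":[0,0,-0.116],"gripper":100},{"linear":[0,0,0],"delta_rot":[0,0,0],"gripper":100}]'
python3 -c "
from h import *
go(0.506,-0.322,0.0745,6.3)
for n,(u,v) in dict(top=(412,218),side=(353,300)).items(): crop(capture(n),u,v,40,7,f'pics/{n}_pre.png')"
```

```text
time_s: 2.8
tcp_pos: [0.5056, -0.3223, 0.1598]
ee_rot: [[0.972, -0.237, 0.0], [-0.237, -0.972, -0.0], [0.0, -0.0, -1.0]]
wrist_force: [0.6, 0.4, 0.6]
gripper_width: 1.001
time_s: 3.3
tcp_pos: [0.5054, -0.3207, 0.1599]
ee_rot: [[0.994, 0.107, -0.0], [0.107, -0.994, 0.0], [-0.0, -0.0, -1.0]]
wrist_force: [-0.4, -0.3, 0.3]
gripper_width: 1.002
tcp [ 0.5054 -0.3207  0.1599] yaw 6.17 tilt [-0.0001  0.0001] shift tool [0.0005 0.0014 0.0854] rz -0.0023 F [-0.42 -0.28  0.27] M [-0.08  -0.03  -0.022] j6 113.1 g 1.002 t 3.3
```

View pics/top_pre.png

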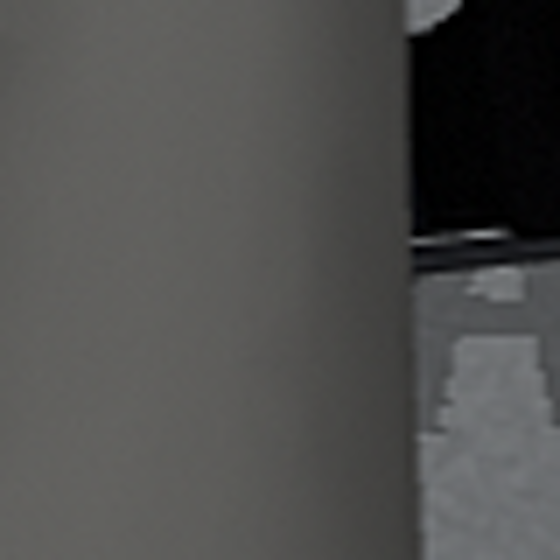

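View pics/side_pre.png

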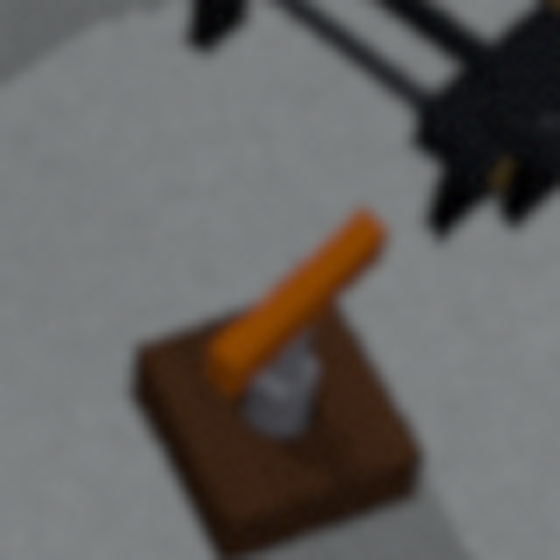

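```bash
python3 -m crank '[{"linear":[0.0002,0.0005,0.022],"delta_rot":[0,0,0],"gripper":100},{"linear":[0.0003,0.0005,0.022],"delta_rot":[0,0,0],"gripper":100},{"linear":[0,0.0004,0.022],"delta_rot":[0,0,0],"gripper":100},{"linear":[0,0,0.0194],"delta_rot":[0,0,0],"gripper":100},{"linear":[0,0,0],"delta_rot":[0,0,0],"gripper":100}]'
python3 -c "
from h import *
print(r.sense()['joints'])
go(0.506,-0.322,0.0745,6.3)
crop(capture('side'),353,300,40,7,'pics/side_pre2.png')"
```

```text
time_s: 4.03
tcp_pos: [0.5049, -0.3215, 0.073]
ee_rot: [[0.994, 0.108, -0.004], [0.108, -0.994, 0.001], [-0.003, -0.002, -1.0]]
wrist_force: [0.4, -1.2, -0.4]
gripper_width: 0.998
[-1.70132942e+01  2.55078234e+01 -1.19180296e+01 -1.72456259e-02
 -5.27946692e+01  1.13214090e+02]
tcp [ 0.5049 -0.3215  0.073 ] yaw 6.19 tilt [-0.0036  0.0014] shift tool [ 0.001   0.0006 -0.0015] rz -0.0019 F [ 0.44 -1.21 -0.37] M [0.005 0.003 0.01 ] j6 113.2 g 0.998 t 4.025
```

View pics/side_pre2.png

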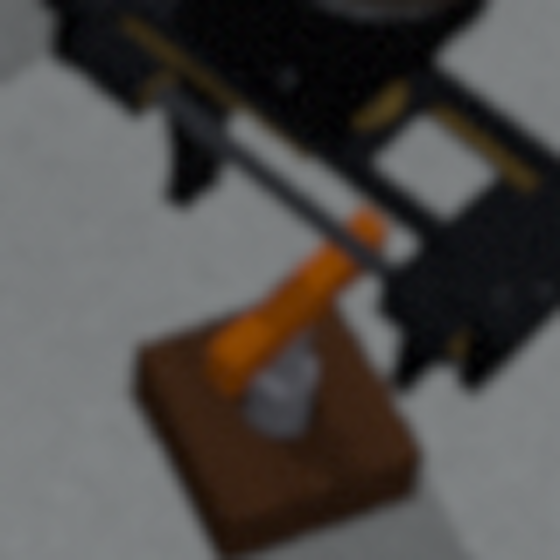

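```bash
python3 -m crank '[{"linear":[0.0005,0,-0.001],"delta_rot":[0,0,0],"gripper":50},{"linear":[0,0,0],"delta_rot":[0,0,0],"gripper":20},{"linear":[0,0,0],"delta_rot":[0,0,0],"gripper":0},{"linear":[0,0,0],"delta_rot":[0,0,0],"gripper":0},{"linear":[0,0,0],"delta_rot":[0,0,0],"gripper":0},{"linear":[0,0,0],"delta_rot":[0,0,0],"gripper":0}]'
python3 -c "
from h import *
go(0.506,-0.322,0.0745,6.3)
crop(capture('side'),353,300,40,7,'pics/side_grip.png')"
```

```text
time_s: 4.82
tcp_pos: [0.5066, -0.322, 0.0755]
ee_rot: [[0.994, 0.109, -0.0], [0.109, -0.994, 0.0], [-0.0, -0.0, -1.0]]
wrist_force: [0.1, -0.0, -0.6]
gripper_width: 0.403
tcp [ 0.5066 -0.322   0.0755] yaw 6.25 tilt [-0.0001  0.    ] shift tool [-0.0006 -0.      0.001 ] rz -0.0008 F [ 0.12 -0.02 -0.58] M [-0.079 -0.024  0.028] j6 113.3 g 0.403 t 4.825
```

View pics/side_grip.png

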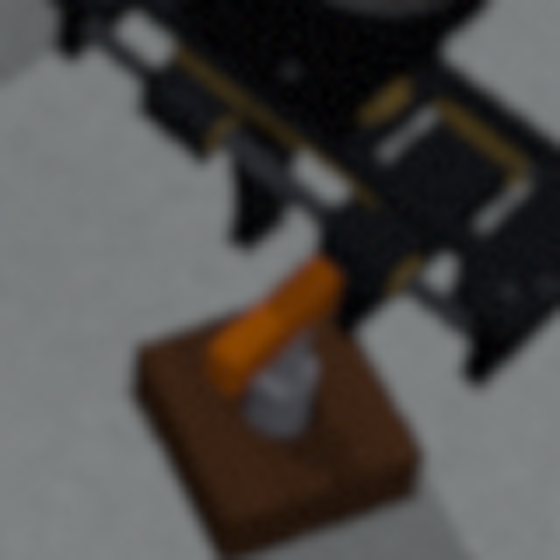

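```bash
python3 -m crank '[{"linear":[0,0,0],"delta_rot":[0,0,0],"gripper":0},{"linear":[0,0,0],"delta_rot":[0,0,0],"gripper":0},{"linear":[0,0,0],"delta_rot":[0,0,0],"gripper":0},{"linear":[0,0,0],"delta_rot":[0,0,0],"gripper":0},{"linear":[0,0,0],"delta_rot":[0,0,0],"gripper":0},{"linear":[0,0,0],"delta_rot":[0,0,0],"gripper":0}]'
python3 -c "
from h import *
go(0.506,-0.322,0.0745,6.3)
crop(capture('side'),353,300,40,7,'pics/side_grip2.png')"
```

```text
time_s: 5.62
tcp_pos: [0.5066, -0.322, 0.0756]
ee_rot: [[0.994, 0.109, 0.0], [0.109, -0.994, -0.0], [0.0, 0.0, -1.0]]
wrist_force: [-0.1, -0.6, -0.7]
gripper_width: 0.007
tcp [ 0.5066 -0.322   0.0756] yaw 6.26 tilt [ 0.0001 -0.    ] shift tool [-0.0006 -0.      0.0011] rz -0.0008 F [-0.15 -0.55 -0.68] M [-0.065  0.006 -0.015] j6 113.3 g 0.007 t 5.625
```

View pics/side_grip2.png

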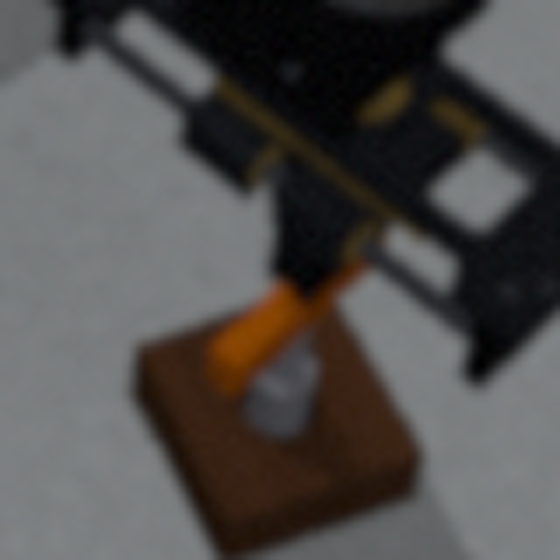

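```bash
python3 -c "
from h import *
c=capture('side');s=r.sense()
for p in ([.5066,-.322,.0756],[.5066,-.322,.0943],[.506,-.322,.093],[.546,-.318,.093],[.466,-.326,.093],[.506,-.322,.03],[.506,-.322,.0]):
  u,v=proj(c,np.array(p));print(p,round(u,1),round(v,1),'crop',round((u-313)*7),round((v-260)*7))
cv2.imwrite('pics/s1.png',c['img']);cv2.imwrite('pics/t1.png',capture('top')['img'])"
```

```text
[0.5066, -0.322, 0.0756] 355.0 306.4 crop 294 325
[0.5066, -0.322, 0.0943] 355.9 302.1 crop 300 294
[0.506, -0.322, 0.093] 355.6 302.5 crop 298 298
[0.546, -0.318, 0.093] 366.8 292.6 crop 377 228
[0.466, -0.326, 0.093] 344.1 312.8 crop 217 369
[0.506, -0.322, 0.03] 352.7 316.7 crop 278 397
[0.506, -0.322, 0.0] 351.4 323.1 crop 269 442
```

View pics/s1.png

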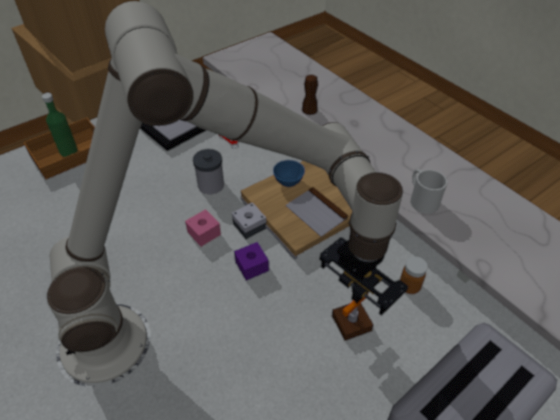

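View pics/t1.png

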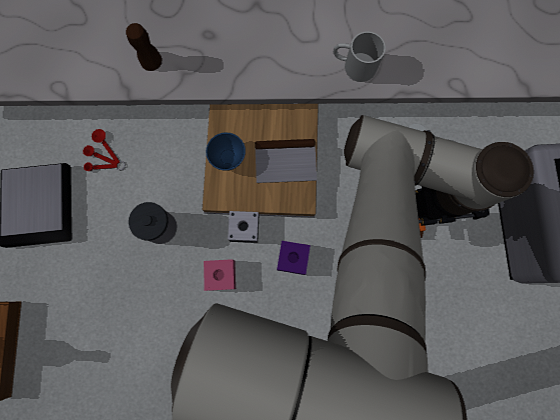

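```bash
python3 -c "
from h import *
c=capture('side')
for z in (.0745,.1,.105,.11):
 for p in ([.505,-.3215+.0435,z],[.505,-.3215+.0585,z],[.505,-.3215-.0435,z],[.505,-.3215-.0585,z],[.5066,-.322,z]):
  u,v=proj(c,np.array(p));print(p,'crop',round((u-313)*7),round((v-260)*7))
i=c['img'][235:335,300:420];cv2.imwrite('pics/s1c.png',np.clip(cv2.resize(i,None,fx=6,fy=6,interpolation=cv2.INTER_CUBIC).astype(int)*2.2,0,255).astype(np.uint8))"
```

```text
[0.505, -0.278, 0.0745] crop 202 241
[0.505, -0.263, 0.0745] crop 173 212
[0.505, -0.365, 0.0745] crop 380 418
[0.505, -0.38, 0.0745] crop 412 450
[0.5066, -0.322, 0.0745] crop 293 327
[0.505, -0.278, 0.1] crop 209 199
[0.505, -0.263, 0.1] crop 179 170
[0.505, -0.365, 0.1] crop 390 377
[0.505, -0.38, 0.1] crop 422 410
[0.5066, -0.322, 0.1] crop 302 285
[0.505, -0.278, 0.105] crop 210 191
[0.505, -0.263, 0.105] crop 180 161
[0.505, -0.365, 0.105] crop 392 369
[0.505, -0.38, 0.105] crop 424 402
[0.5066, -0.322, 0.105] crop 304 277
[0.505, -0.278, 0.11] crop 212 182
[0.505, -0.263, 0.11] crop 182 153
[0.505, -0.365, 0.11] crop 394 361
[0.505, -0.38, 0.11] crop 427 393
[0.5066, -0.322, 0.11] crop 306 268
```

View pics/s1c.png

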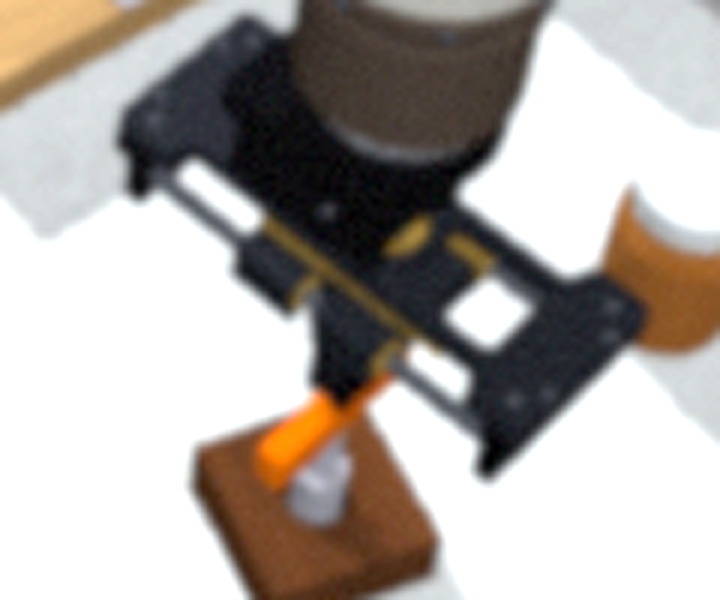

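The fingers shut empty. In the side view the fingertips at about (357,301) lie above the bar, roughly 25 mm higher than the TCP reading suggests. I'll open and go 15 mm lower, which stays clear of everything whether or not that reading is right. Then I'll look again.

```bash
python3 -m crank '[{"linear":[0,0,0],"delta_rot":[0,0,0],"gripper":100},{"linear":[0,0,0],"delta_rot":[0,0,0],"gripper":100},{"linear":[0,0,0],"delta_rot":[0,0,0],"gripper":100},{"linear":[0,0,0],"delta_rot":[0,0,0],"gripper":100},{"linear":[0,0,0],"delta_rot":[0,0,0],"gripper":100},{"linear":[0,0,0],"delta_rot":[0,0,0],"gripper":100},{"linear":[0,0,0.005],"delta_rot":[0,0,0],"gripper":100},{"linear":[0,0,0.005],"delta_rot":[0,0,0],"gripper":100},{"linear":[0,0,0.005],"delta_rot":[0,0,0],"gripper":100},{"linear":[0,0,0],"delta_rot":[0,0,0],"gripper":100}]'
python3 -c "
from h import *
go(0.506,-0.322,0.0745,6.3)
c=capture('side')
i=c['img'][235:335,300:420];cv2.imwrite('pics/s2c.png',np.clip(cv2.resize(i,None,fx=6,fy=6,interpolation=cv2.INTER_CUBIC).astype(int)*2.2,0,255).astype(np.uint8))"
```

```text
time_s: 7.08
tcp_pos: [0.5062, -0.3218, 0.0598]
ee_rot: [[0.994, 0.109, -0.001], [0.109, -0.994, 0.0], [-0.001, -0.001, -1.0]]
wrist_force: [-0.2, -0.0, -0.4]
gripper_width: 0.984
tcp [ 0.5062 -0.3218  0.0598] yaw 6.25 tilt [-0.0014  0.0005] shift tool [-0.0002  0.0002 -0.0147] rz -0.0008 F [-0.2  -0.01 -0.4 ] M [-0.017 -0.041  0.038] j6 113.3 g 0.984 t 7.075
```

View pics/s2c.png

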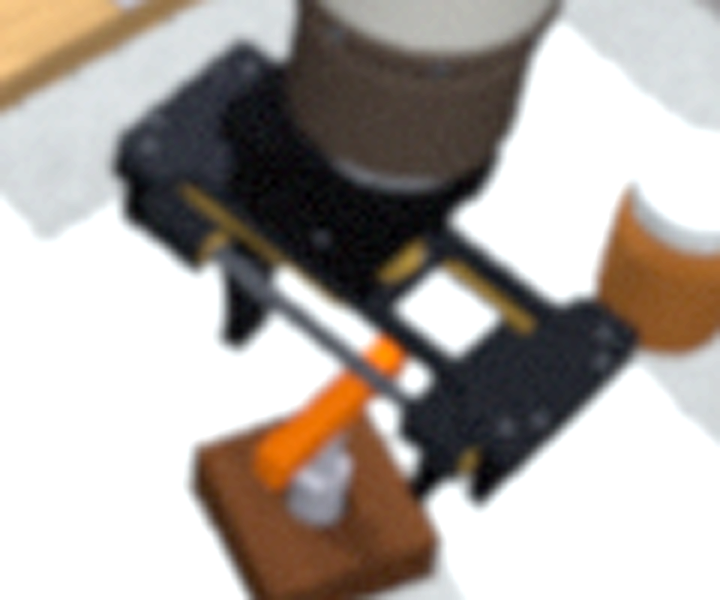

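```bash
python3 -m crank '[{"linear":[0,0,0.004],"delta_rot":[0,0,0],"gripper":100},{"linear":[0,0,0.004],"delta_rot":[0,0,0],"gripper":100},{"linear":[0,0,0.003],"delta_rot":[0,0,0],"gripper":100},{"linear":[0,0,0],"delta_rot":[0,0,0],"gripper":60},{"linear":[0,0,0],"delta_rot":[0,0,0],"gripper":40},{"linear":[0,0,0],"delta_rot":[0,0,0],"gripper":25},{"linear":[0,0,0],"delta_rot":[0,0,0],"gripper":25},{"linear":[0,0,0],"delta_rot":[0,0,0],"gripper":25},{"linear":[0,0,0],"delta_rot":[0,0,0],"gripper":25},{"linear":[0,0,0],"delta_rot":[0,0,0],"gripper":25}]'
python3 -c "
from h import *
go(0.506,-0.322,0.0745,6.3)
c=capture('side')
i=c['img'][235:335,300:420];cv2.imwrite('pics/s3c.png',np.clip(cv2.resize(i,None,fx=6,fy=6,interpolation=cv2.INTER_CUBIC).astype(int)*2.2,0,255).astype(np.uint8))"
```

```text
time_s: 8.38
tcp_pos: [0.5066, -0.322, 0.0495]
ee_rot: [[0.994, 0.109, -0.0], [0.109, -0.994, 0.0], [-0.0, -0.0, -1.0]]
wrist_force: [0.1, 0.7, -0.6]
gripper_width: 0.305
tcp [ 0.5066 -0.322   0.0495] yaw 6.26 tilt [-0.  0.] shift tool [-0.0006 -0.     -0.025 ] rz -0.0008 F [ 0.15  0.69 -0.62] M [-0.036 -0.075  0.029] j6 113.3 g 0.305 t 8.375
```

View pics/s3c.png

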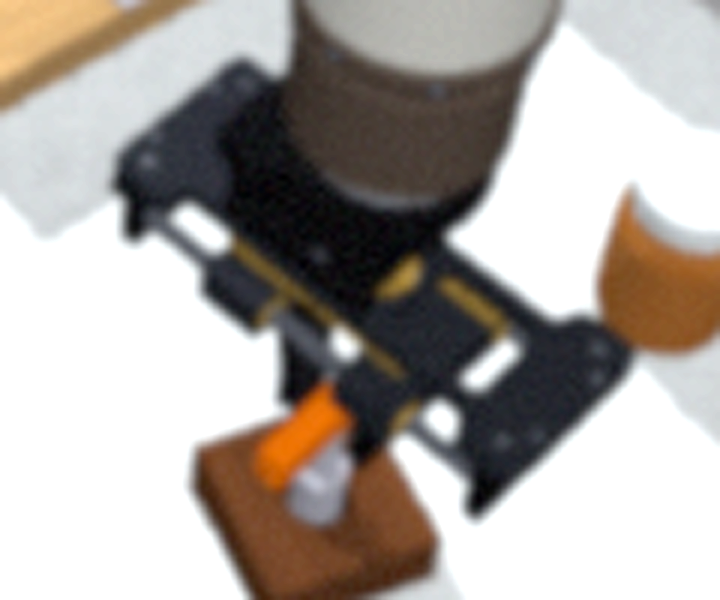

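Fingers are now visibly to either side of the bar, left behind it at (295,400) and right in front at (370,450). Closing.

```bash
python3 -m crank '[{"linear":[0,0,0],"delta_rot":[0,0,0],"gripper":10},{"linear":[0,0,0],"delta_rot":[0,0,0],"gripper":0},{"linear":[0,0,0],"delta_rot":[0,0,0],"gripper":0},{"linear":[0,0,0],"delta_rot":[0,0,0],"gripper":0},{"linear":[0,0,0],"delta_rot":[0,0,0],"gripper":0},{"linear":[0,0,0],"delta_rot":[0,0,0],"gripper":0}]'
python3 -c "
from h import *
go(0.506,-0.322,0.0745,6.3)
c=capture('side')
i=c['img'][235:335,300:420];cv2.imwrite('pics/s4c.png',np.clip(cv2.resize(i,None,fx=6,fy=6,interpolation=cv2.INTER_CUBIC).astype(int)*2.2,0,255).astype(np.uint8))"
```

```text
time_s: 9.18
tcp_pos: [0.5066, -0.3219, 0.0495]
ee_rot: [[0.994, 0.109, -0.0], [0.109, -0.994, 0.0], [-0.0, -0.0, -1.0]]
wrist_force: [-0.7, 0.8, 0.1]
gripper_width: 0.16
tcp [ 0.5066 -0.3219  0.0495] yaw 6.26 tilt [-0.  0.] shift tool [-0.0006 -0.     -0.025 ] rz -0.0008 F [-0.7   0.82  0.12] M [ 0.077 -0.062  0.033] j6 113.3 g 0.16 t 9.175
```

View pics/s4c.png

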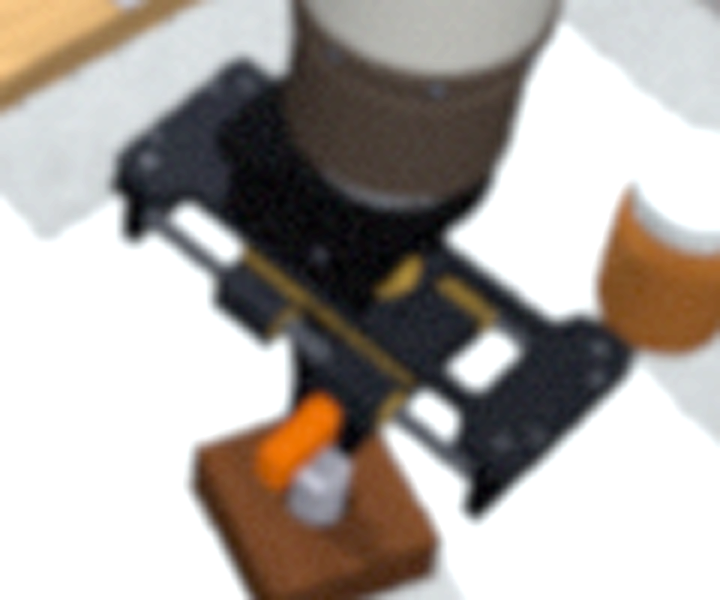

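```bash
python3 -m crank '[{"linear":[0,0,-0.004],"delta_rot":[0,0,0],"gripper":0},{"linear":[0,0,-0.01],"delta_rot":[0,0,0],"gripper":0},{"linear":[0,0,-0.02],"delta_rot":[0,0,0],"gripper":0},{"linear":[0,0,-0.03],"delta_rot":[0,0,0],"gripper":0},{"linear":[0,0,-0.026],"delta_rot":[0,0,0],"gripper":0},{"linear":[0,0,0],"delta_rot":[0,0,0],"gripper":0}]'
python3 -c "
from h import *
go(0.488,0.07,0.14,6.3)
c=capture('side')
i=c['img'][200:335,280:420];cv2.imwrite('pics/s5c.png',np.clip(cv2.resize(i,None,fx=4,fy=4,interpolation=cv2.INTER_CUBIC).astype(int)*2.2,0,255).astype(np.uint8))"
```

```text
time_s: 9.98
tcp_pos: [0.5082, -0.3226, 0.1424]
ee_rot: [[0.994, 0.109, 0.006], [0.109, -0.994, -0.002], [0.005, 0.003, -1.0]]
wrist_force: [-0.6, -0.0, -2.8]
gripper_width: 0.162
tcp [ 0.5082 -0.3226  0.1424] yaw 6.27 tilt [ 0.0057 -0.0022] shift tool [ 0.0228 -0.3925  0.0014] rz -0.0005 F [-0.59 -0.05 -2.8 ] M [-0.107  0.011 -0.023] j6 113.3 g 0.162 t 9.975
```

View pics/s5c.png

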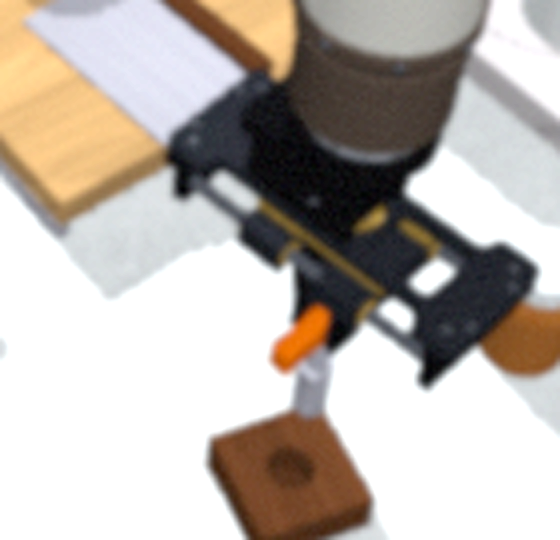

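```bash
python3 -m crank '[{"linear":[0.0028,-0.03,0],"delta_rot":[0,0,0],"gripper":0},{"linear":[0.0028,-0.046,0],"delta_rot":[0,0,0],"gripper":0},{"linear":[0.0028,-0.046,0],"delta_rot":[0,0,0],"gripper":0},{"linear":[0.0028,-0.046,0],"delta_rot":[0,0,0],"gripper":0},{"linear":[0.0028,-0.046,0],"delta_rot":[0,0,0],"gripper":0},{"linear":[0.0028,-0.046,0],"delta_rot":[0,0,0],"gripper":0},{"linear":[0.0028,-0.046,0],"delta_rot":[0,0,0],"gripper":0},{"linear":[0.0028,-0.046,0],"delta_rot":[0,0,0],"gripper":0},{"linear":[0.0028,-0.046,0],"delta_rot":[0,0,0],"gripper":0},{"linear":[0,-0.015,0],"delta_rot":[0,0,0],"gripper":0}]'
python3 -m crank '[{"linear":[0,0,0],"delta_rot":[0,0,0],"gripper":0},{"linear":[0,0,0],"delta_rot":[0,0,0],"gripper":0}]'
python3 -c "
from h import *
print(r.sense()['joints'].round(1))
go(0.488,0.0915,0.14,6.3)
for n in('side','top'):
  c=capture(n)
  u,v=dict(side=(255,190),top=(243,215))[n]
  i=c['img'][v-60:v+60,u-60:u+60];cv2.imwrite(f'pics/{n}6.png',np.clip(cv2.resize(i,None,fx=5,fy=5,interpolation=cv2.INTER_CUBIC).astype(int)*1.8,0,255).astype(np.uint8))"
```

```text
time_s: 11.28
tcp_pos: [0.4856, 0.0931, 0.1382]
ee_rot: [[0.994, 0.112, -0.002], [0.112, -0.994, -0.001], [-0.002, 0.0, -1.0]]
wrist_force: [-0.8, -0.2, -1.3]
gripper_width: 0.16
time_s: 11.52
tcp_pos: [0.4862, 0.0904, 0.139]
ee_rot: [[0.994, 0.108, -0.001], [0.108, -0.994, -0.001], [-0.002, 0.001, -1.0]]
wrist_force: [-0.3, -0.9, -1.8]
gripper_width: 0.16
[ 29.4  12.  -21.6  -0.  -56.5  66.8]
tcp [0.4862 0.0904 0.139 ] yaw 6.2 tilt [-0.0014 -0.0007] shift tool [ 0.002  -0.0009 -0.0011] rz -0.0017 F [-0.29 -0.94 -1.81] M [-0.034 -0.003 -0.031] j6 66.8 g 0.16 t 11.525
```

View pics/side6.png

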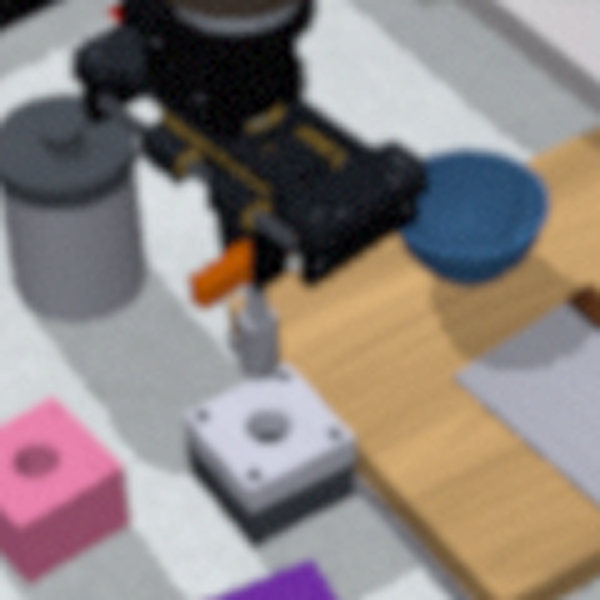

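View pics/top6.png

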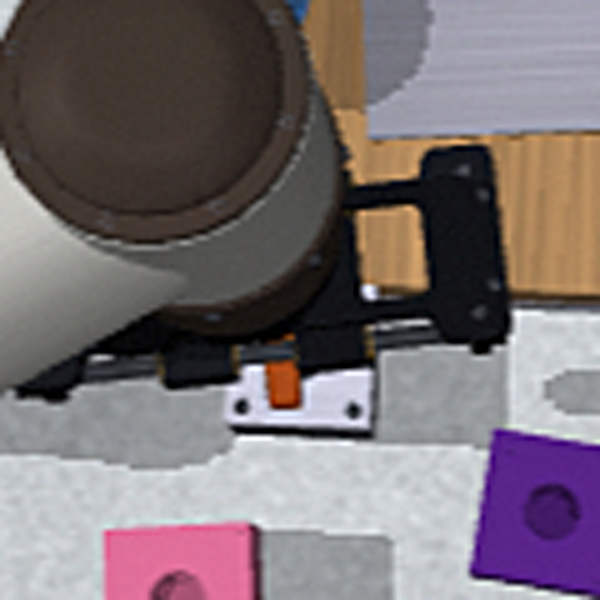

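```bash
python3 -c "
from h import *
c=capture('side');i=c['img'][175:235,225:285]
cv2.imwrite('pics/f1.png',np.clip(cv2.resize(i,None,fx=10,fy=10,interpolation=cv2.INTER_CUBIC).astype(int)*1.8,0,255).astype(np.uint8))
c=capture('top');i=c['img'][200:250,215:275]
cv2.imwrite('pics/f2.png',np.clip(cv2.resize(i,None,fx=10,fy=10,interpolation=cv2.INTER_CUBIC).astype(int)*1.8,0,255).astype(np.uint8))"
```

```text
(no output)
```

View pics/f1.png

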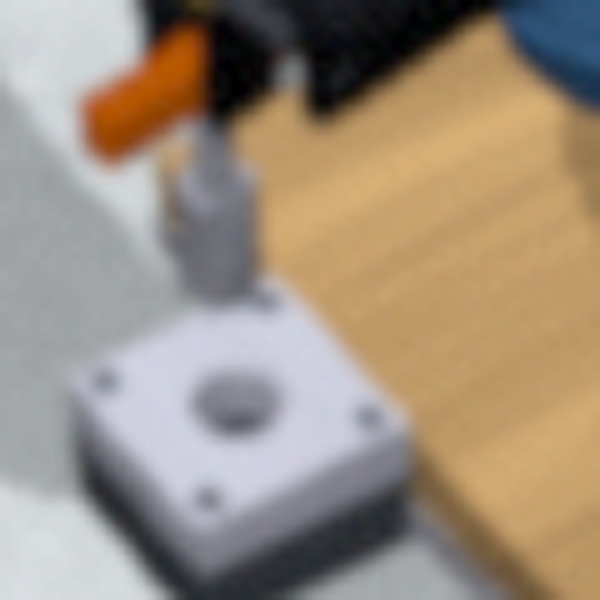

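View pics/f2.png

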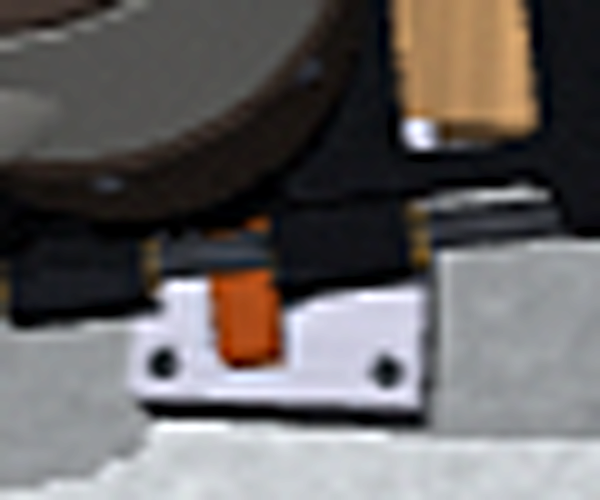

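```bash
python3 -c "
from h import *
s=capture('side');t=capture('top')
f=lambda x,o:o+(x+.5)/10-.5
R=lambda a:np.round(a,4)
mt=(242.7,225.3)
print('mouth side',R(onz(s,f(237.5,225),f(400,175),.05)),'top',R(onz(t,*mt,.05)))
for v in (278,284,290): print('foot side',v,R(onz(s,f(219,225),f(v,175),.0975)))
for z,v in((.1725,368),(.1925,355)): print('bar front',R(onz(t,f(251,215),f(v,200),z)))
# predicted projections if key at mouth xy +-: use side camera, hex top centre & foot
for p in ([.4862,.0904],[.488,.0915]):
  for z in (.0975,.1395,.1825):
    u,v=proj(s,np.array([*p,z]));print(p,z,'side crop',round((u-225)*10+4.5),round((v-175)*10+4.5))
  for z in(.1725,.1925):
    u,v=proj(t,np.array([p[0]-.04*.994,p[1]-.04*.108,z]));print(p,'front z',z,'top crop',round((u-215)*10+4.5),round((v-200)*10+4.5))
"
```

```text
mouth side [0.4876 0.0906 0.05  ] top [0.4882 0.0915 0.05  ]
foot side 278 [0.4864 0.0941 0.0975]
foot side 284 [0.4851 0.0922 0.0975]
foot side 290 [0.4838 0.0903 0.0975]
bar front [0.4466 0.0876 0.1725]
bar front [0.4469 0.0858 0.1925]
[0.4862, 0.0904] 0.0975 side crop 226 286
[0.4862, 0.0904] 0.1395 side crop 219 178
[0.4862, 0.0904] 0.1825 side crop 211 62
[0.4862, 0.0904] front z 0.1725 top crop 258 369
[0.4862, 0.0904] front z 0.1925 top crop 250 357
[0.488, 0.0915] 0.0975 side crop 229 281
[0.488, 0.0915] 0.1395 side crop 222 173
[0.488, 0.0915] 0.1825 side crop 215 57
[0.488, 0.0915] front z 0.1725 top crop 253 360
[0.488, 0.0915] front z 0.1925 top crop 245 348
```

```bash
python3 -m crank '[{"linear":[0.0017,-0.0008,0.01],"delta_rot":[0,0,0],"gripper":0},{"linear":[0,0,0.015],"delta_rot":[0,0,0],"gripper":0},{"linear":[0,0,0.012],"delta_rot":[0,0,0],"gripper":0},{"linear":[0,0,0.005],"delta_rot":[0,0,0],"gripper":0},{"linear":[0,0,0],"delta_rot":[0,0,0],"gripper":0},{"linear":[0,0,0],"delta_rot":[0,0,0],"gripper":0}]'
python3 -c "
from h import *
go(0.488,0.0915,0.095,6.3)
c=capture('side');i=c['img'][175:235,225:285]
cv2.imwrite('pics/g1.png',np.clip(cv2.resize(i,None,fx=10,fy=10,interpolation=cv2.INTER_CUBIC).astype(int)*1.8,0,255).astype(np.uint8))
s=c
for z in (.0525,.05+.0425,.1375):
    u,v=proj(s,np.array([.488,.0915,z]));print(z,'side crop',round((u-225)*10+4.5),round((v-175)*10+4.5))
c=capture('top');i=c['img'][200:250,215:275]
cv2.imwrite('pics/g2.png',np.clip(cv2.resize(i,None,fx=10,fy=10,interpolation=cv2.INTER_CUBIC).astype(int)*1.8,0,255).astype(np.uint8))"
```

```text
time_s: 12.58
tcp_pos: [0.4887, 0.0925, 0.098]
ee_rot: [[0.994, 0.109, 0.001], [0.109, -0.994, 0.0], [0.001, -0.0, -1.0]]
wrist_force: [0.6, -0.3, -1.4]
gripper_width: 0.159
tcp [0.4887 0.0925 0.098 ] yaw 6.27 tilt [0.001  0.0003] shift tool [-0.0008  0.0009  0.003 ] rz -0.0006 F [ 0.63 -0.26 -1.42] M [-0.022 -0.024  0.011] j6 66.8 g 0.159 t 12.575
0.0525 side crop 236 391
0.0925 side crop 230 293
0.1375 side crop 223 178
```

View pics/g1.png

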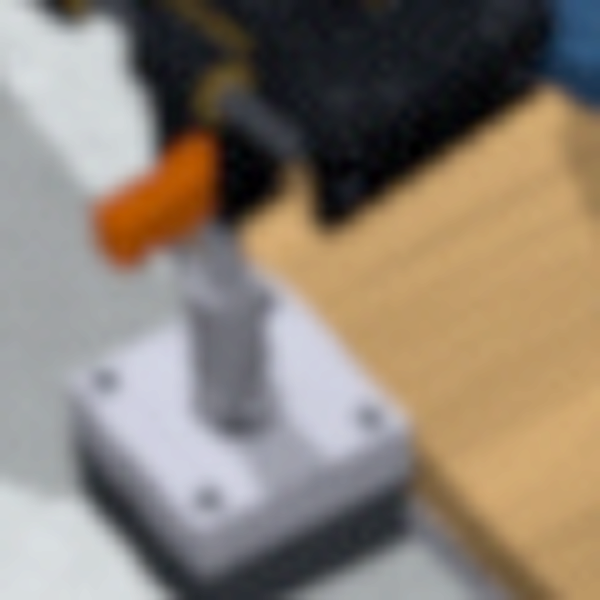

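View pics/g2.png

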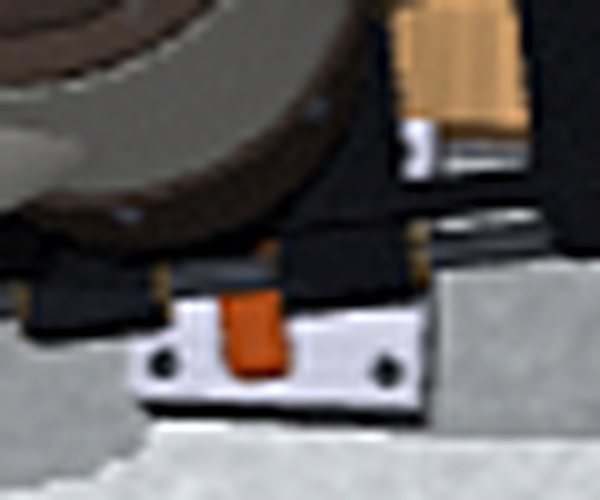

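```bash
python3 -m crank '[{"linear":[-0.0003,0.0004,0.003],"delta_rot":[0,0,0],"gripper":0},{"linear":[0,0,0.003],"delta_rot":[0,0,0],"gripper":0},{"linear":[0,0,0],"delta_rot":[0,0,0],"gripper":0}]'
python3 -c "
from h import *
go(0.488,0.0915,0.09,6.3)"
python3 -m crank '[{"linear":[0,0,0.002],"delta_rot":[0,0,0],"gripper":0},{"linear":[0,0,0.002],"delta_rot":[0,0,0],"gripper":0},{"linear":[0,0,0],"delta_rot":[0,0,0],"gripper":0}]'
python3 -c "
from h import *
go(0.488,0.0915,0.09,6.3)
c=capture('side');i=c['img'][175:235,225:285]
cv2.imwrite('pics/g3.png',np.clip(cv2.resize(i,None,fx=10,fy=10,interpolation=cv2.INTER_CUBIC).astype(int)*1.8,0,255).astype(np.uint8))"
```

```text
time_s: 13.05
tcp_pos: [0.4877, 0.0917, 0.0912]
ee_rot: [[0.994, 0.109, -0.001], [0.109, -0.994, -0.0], [-0.001, 0.0, -1.0]]
wrist_force: [1.0, -0.5, -1.9]
gripper_width: 0.162
tcp [0.4877 0.0917 0.0912] yaw 6.26 tilt [-0.0007 -0.0003] shift tool [0.0003 0.0003 0.0012] rz -0.0008 F [ 0.99 -0.46 -1.86] M [ 0.005 -0.013 -0.071] j6 66.8 g 0.162 t 13.05
time_s: 13.42
tcp_pos: [0.4881, 0.0919, 0.0874]
ee_rot: [[0.994, 0.109, 0.0], [0.109, -0.994, -0.0], [0.0, 0.0, -1.0]]
wrist_force: [0.8, -0.3, -3.2]
gripper_width: 0.16
tcp [0.4881 0.0919 0.0874] yaw 6.26 tilt [ 0.0001 -0.0001] shift tool [-0.0002  0.0004 -0.0026] rz -0.0007 F [ 0.78 -0.33 -3.17] M [-0.103 -0.162 -0.009] j6 66.8 g 0.16 t 13.425
```

View pics/g3.png

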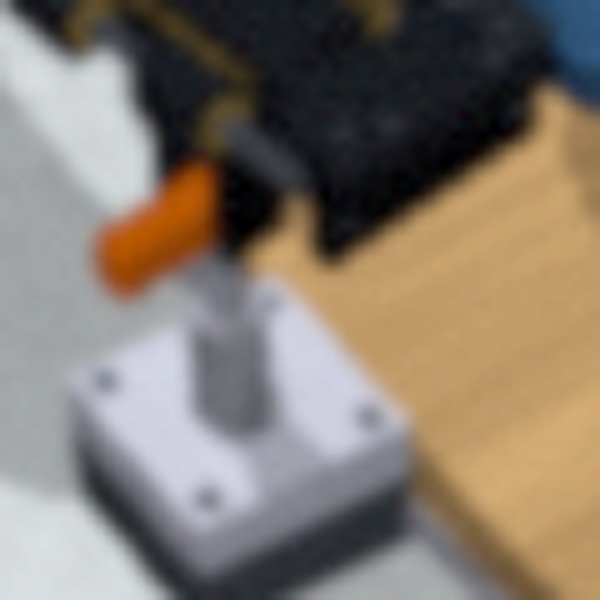

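```bash
python3 -m crank '[{"linear":[0,0,0.002],"delta_rot":[0,0,0],"gripper":0},{"linear":[0,0,0.002],"delta_rot":[0,0,0],"gripper":0},{"linear":[0,0,0],"delta_rot":[0,0,0],"gripper":0}]'
python3 -c "
from h import *
go(0.488,0.0915,0.09,6.3)"
python3 -m crank '[{"linear":[0,0,0.002],"delta_rot":[0,0,0],"gripper":0},{"linear":[0,0,0.002],"delta_rot":[0,0,0],"gripper":0},{"linear":[0,0,0],"delta_rot":[0,0,0],"gripper":0}]'
python3 -c "
from h import *
go(0.488,0.0915,0.09,6.3)"
```

```text
time_s: 13.85
tcp_pos: [0.4881, 0.0919, 0.0834]
ee_rot: [[0.994, 0.109, 0.0], [0.109, -0.994, -0.0], [0.0, 0.0, -1.0]]
wrist_force: [1.4, -0.5, -3.5]
gripper_width: 0.157
tcp [0.4881 0.0919 0.0834] yaw 6.26 tilt [ 0.0001 -0.    ] shift tool [-0.0002  0.0004 -0.0066] rz -0.0007 F [ 1.38 -0.51 -3.52] M [-0.14  -0.339  0.014] j6 66.8 g 0.157 t 13.85
time_s: 14.22
tcp_pos: [0.4881, 0.0919, 0.0794]
ee_rot: [[0.994, 0.109, 0.0], [0.109, -0.994, 0.0], [0.0, 0.0, -1.0]]
wrist_force: [0.9, -0.9, -2.8]
gripper_width: 0.16
tcp [0.4881 0.0919 0.0794] yaw 6.26 tilt [0.0002 0.    ] shift tool [-0.0001  0.0004 -0.0106] rz -0.0008 F [ 0.87 -0.88 -2.81] M [-0.254 -0.419 -0.004] j6 66.8 g 0.16 t 14.225
```

```bash
python3 -c "
from h import *
for n in('side','top'):
  c=capture(n)
  u,v=dict(side=(255,190),top=(243,215))[n]
  i=c['img'][v-60:v+60,u-60:u+60];cv2.imwrite(f'pics/{n}7.png',np.clip(cv2.resize(i,None,fx=5,fy=5,interpolation=cv2.INTER_CUBIC).astype(int)*2,0,255).astype(np.uint8))"
```

```text
(no output)
```

View pics/side7.png

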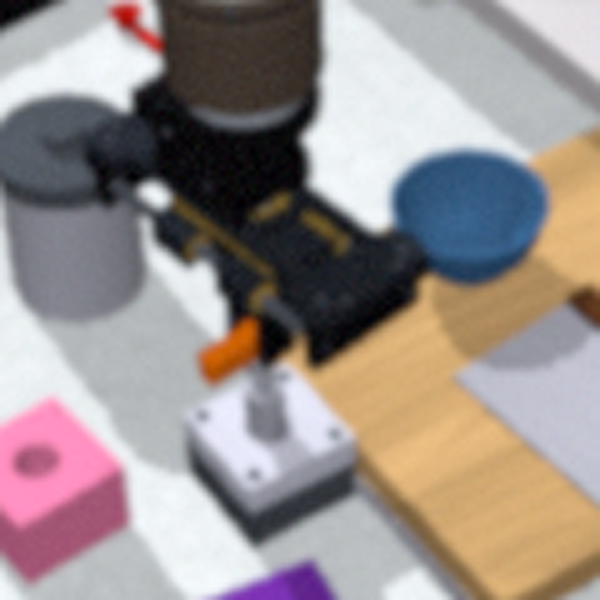

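View pics/top7.png

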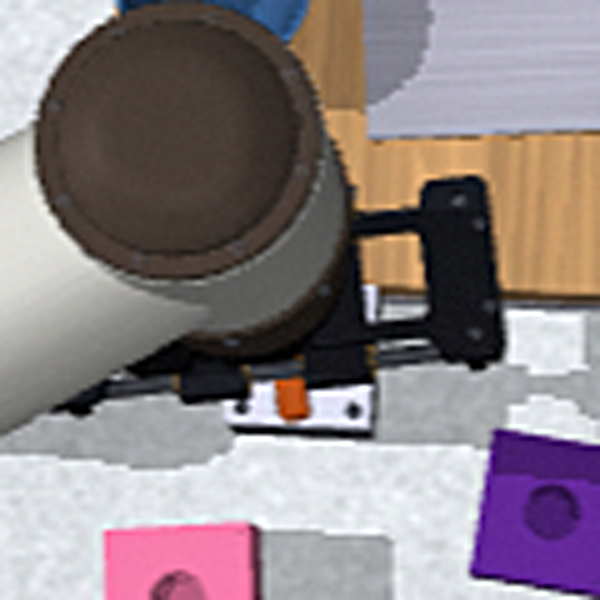

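```bash
python3 -m crank '[{"linear":[0.0005,0.0004,0.002],"delta_rot":[0,0,0],"gripper":0},{"linear":[0,0,0.002],"delta_rot":[0,0,0],"gripper":0},{"linear":[0,0,0],"delta_rot":[0,0,0],"gripper":0}]'
python3 -c "
from h import *
go(0.488,0.0915,0.0685,6.3)"
python3 -m crank '[{"linear":[0,0,0.002],"delta_rot":[0,0,0],"gripper":0},{"linear":[0,0,0.002],"delta_rot":[0,0,0],"gripper":0},{"linear":[0,0,0],"delta_rot":[0,0,0],"gripper":0}]'
python3 -c "
from h import *
go(0.488,0.0915,0.0685,6.3)"
```

```text
time_s: 14.7
tcp_pos: [0.4882, 0.0914, 0.0752]
ee_rot: [[0.994, 0.109, -0.001], [0.109, -0.994, -0.0], [-0.001, 0.0, -1.0]]
wrist_force: [0.4, -0.8, -2.8]
gripper_width: 0.157
tcp [0.4882 0.0914 0.0752] yaw 6.25 tilt [-0.0009 -0.0003] shift tool [-0.0002 -0.0001  0.0067] rz -0.0008 F [ 0.37 -0.84 -2.76] M [-0.089 -0.019  0.019] j6 66.9 g 0.157 t 14.7
time_s: 15.08
tcp_pos: [0.4883, 0.0915, 0.0713]
ee_rot: [[0.994, 0.109, -0.001], [0.109, -0.994, -0.0], [-0.001, 0.0, -1.0]]
wrist_force: [-1.0, 0.4, -1.4]
gripper_width: 0.161
tcp [0.4883 0.0915 0.0713] yaw 6.25 tilt [-0.0005 -0.0002] shift tool [-0.0003 -0.0001  0.0028] rz -0.0008 F [-1.04  0.45 -1.44] M [-0.052 -0.023 -0.029] j6 66.9 g 0.161 t 15.075
```

Moment has dropped away, so the key is centred. Bottom is expected at about reading 0.069. Stepping down 1 mm at a time.

```bash
python3 -m crank '[{"linear":[0,0,0.001],"delta_rot":[0,0,0],"gripper":0},{"linear":[0,0,0.001],"delta_rot":[0,0,0],"gripper":0},{"linear":[0,0,0],"delta_rot":[0,0,0],"gripper":0}]'
python3 -c "
from h import *
go(0.488,0.0915,0.0685,6.3)"
python3 -m crank '[{"linear":[0,0,0.001],"delta_rot":[0,0,0],"gripper":0},{"linear":[0,0,0],"delta_rot":[0,0,0],"gripper":0}]'
python3 -c "
from h import *
go(0.488,0.0915,0.0685,6.3)"
```

```text
time_s: 15.45
tcp_pos: [0.4888, 0.0915, 0.0697]
ee_rot: [[0.994, 0.109, 0.0], [0.109, -0.994, -0.0], [0.0, 0.0, -1.0]]
wrist_force: [0.1, -1.1, -1.0]
gripper_width: 0.158
tcp [0.4888 0.0915 0.0697] yaw 6.27 tilt [ 0.0004 -0.0001] shift tool [-0.0008 -0.0001  0.0012] rz -0.0006 F [ 0.13 -1.13 -0.97] M [-0.274 -0.199  0.014] j6 66.9 g 0.158 t 15.45
time_s: 15.7
tcp_pos: [0.4889, 0.0914, 0.0689]
ee_rot: [[0.994, 0.109, 0.001], [0.109, -0.994, -0.0], [0.001, 0.0, -1.0]]
wrist_force: [0.8, -2.4, 1.9]
gripper_width: 0.158
tcp [0.4889 0.0914 0.0689] yaw 6.28 tilt [ 0.0007 -0.0002] shift tool [-0.0009 -0.0002  0.0004] rz -0.0004 F [ 0.8  -2.37  1.88] M [-0.62  -0.199 -0.023] j6 66.9 g 0.158 t 15.7
```

```bash
python3 -m crank '[{"linear":[0,0.0002,0.0007],"delta_rot":[0,0,0],"gripper":0},{"linear":[0,0,0],"delta_rot":[0,0,0.05],"gripper":0},{"linear":[0,0,0],"delta_rot":[0,0,0.05],"gripper":0}]'
python3 -c "
from h import *
go(0.488,0.0915,0.0685,6.3)"
```

```text
time_s: 16.08
tcp_pos: [0.4889, 0.0912, 0.0683]
ee_rot: [[1.0, 0.008, 0.001], [0.008, -1.0, -0.0], [0.001, 0.0, -1.0]]
wrist_force: [0.0, -3.0, 3.8]
gripper_width: 0.156
tcp [0.4889 0.0912 0.0683] yaw 0.46 tilt [ 0.0008 -0.0002] shift tool [-0.0009 -0.0003 -0.0002] rz -0.1019 F [ 0.04 -2.96  3.75] M [-0.823 -0.089  0.014] j6 61.1 g 0.156 t 16.075
```

```bash
python3 -m crank '[{"linear":[0,0.0004,0.0003],"delta_rot":[0,0,0.05],"gripper":0},{"linear":[0,0,0],"delta_rot":[0,0,0.05],"gripper":0},{"linear":[0,0,0],"delta_rot":[0,0,0],"gripper":0}]'
python3 -c "
from h import *
go(0.488,0.0915,0.0685,6.3)"
python3 -m crank '[{"linear":[0,0,0],"delta_rot":[0,0,0.05],"gripper":0},{"linear":[0,0,0],"delta_rot":[0,0,0.05],"gripper":0}]'
python3 -c "
from h import *
go(0.488,0.0915,0.0685,6.3)"
```

```text
time_s: 16.45
tcp_pos: [0.4889, 0.091, 0.0679]
ee_rot: [[0.996, -0.09, 0.001], [-0.09, -0.996, 0.0], [0.001, -0.0, -1.0]]
wrist_force: [-0.4, -3.2, 2.7]
gripper_width: 0.156
tcp [0.4889 0.091  0.0679] yaw -5.16 tilt [0.0008 0.0002] shift tool [-0.0009 -0.0004 -0.0006] rz -0.2001 F [-0.39 -3.19  2.66] M [-0.527 -0.152  0.004] j6 55.5 g 0.156 t 16.45
time_s: 16.7
tcp_pos: [0.4886, 0.0909, 0.0672]
ee_rot: [[0.982, -0.19, 0.0], [-0.19, -0.982, 0.0], [0.0, -0.0, -1.0]]
wrist_force: [0.6, -1.5, -1.3]
gripper_width: 0.159
tcp [0.4886 0.0909 0.0672] yaw -10.98 tilt [0.0001 0.0001] shift tool [-0.0007 -0.0005 -0.0013] rz -0.3015 F [ 0.61 -1.54 -1.25] M [-0.631 -0.533  0.038] j6 49.7 g 0.159 t 16.7
```

```bash
python3 -m crank '[{"linear":[0,0.0003,0.001],"delta_rot":[0,0,0],"gripper":0},{"linear":[0,0,0],"delta_rot":[0,0,0],"gripper":0}]'
python3 -c "
from h import *
go(0.488,0.0915,0.0685,6.3)"
```

```text
time_s: 16.95
tcp_pos: [0.4886, 0.0908, 0.0663]
ee_rot: [[0.982, -0.189, 0.0], [-0.189, -0.982, 0.0], [0.0, -0.0, -1.0]]
wrist_force: [2.1, -0.8, -1.6]
gripper_width: 0.159
tcp [0.4886 0.0908 0.0663] yaw -10.88 tilt [0.0001 0.0002] shift tool [-0.0007 -0.0006 -0.0022] rz -0.2998 F [ 2.12 -0.78 -1.6 ] M [-0.404 -0.622  0.004] j6 49.9 g 0.159 t 16.95
```

```bash
python3 -m crank '[{"linear":[0.0003,0.0001,0.001],"delta_rot":[0,0,0],"gripper":0},{"linear":[0,0,0.001],"delta_rot":[0,0,0],"gripper":0},{"linear":[0,0,0],"delta_rot":[0,0,0],"gripper":0}]'
python3 -c "
from h import *
go(0.488,0.0915,0.0685,6.3)"
```

```text
time_s: 17.32
tcp_pos: [0.4888, 0.0906, 0.0645]
ee_rot: [[0.982, -0.19, 0.0], [-0.19, -0.982, 0.0], [0.0, -0.0, -1.0]]
wrist_force: [1.4, -1.3, -0.2]
gripper_width: 0.157
tcp [0.4888 0.0906 0.0645] yaw -10.93 tilt [0.0001 0.0002] shift tool [-0.001  -0.0007 -0.004 ] rz -0.3007 F [ 1.45 -1.31 -0.16] M [-0.192 -0.419 -0.054] j6 49.8 g 0.157 t 17.325
```

```bash
python3 -m crank '[{"linear":[0,0,0.001],"delta_rot":[0,0,0],"gripper":0},{"linear":[0,0,0.001],"delta_rot":[0,0,0],"gripper":0},{"linear":[0,0,0],"delta_rot":[0,0,0],"gripper":0}]'
python3 -c "
from h import *
go(0.488,0.0915,0.0685,6.3)"
python3 -m crank '[{"linear":[0,0,0.001],"delta_rot":[0,0,0],"gripper":0},{"linear":[0,0,0.001],"delta_rot":[0,0,0],"gripper":0},{"linear":[0,0,0],"delta_rot":[0,0,0],"gripper":0}]'
python3 -c "
from h import *
go(0.488,0.0915,0.0685,6.3)"
```

```text
time_s: 17.7
tcp_pos: [0.4889, 0.0906, 0.0626]
ee_rot: [[0.982, -0.19, 0.0], [-0.19, -0.982, 0.0], [0.0, -0.0, -1.0]]
wrist_force: [0.8, 0.1, 1.4]
gripper_width: 0.159
tcp [0.4889 0.0906 0.0626] yaw -10.93 tilt [0.0003 0.0002] shift tool [-0.001  -0.0007 -0.0059] rz -0.3007 F [0.81 0.09 1.43] M [-0.142 -0.388  0.004] j6 49.8 g 0.159 t 17.7
time_s: 18.08
tcp_pos: [0.4889, 0.0906, 0.0606]
ee_rot: [[0.982, -0.19, 0.0], [-0.19, -0.982, 0.0], [0.0, -0.0, -1.0]]
wrist_force: [0.9, 0.9, 0.5]
gripper_width: 0.157
tcp [0.4889 0.0906 0.0606] yaw -10.93 tilt [0.0002 0.0001] shift tool [-0.0011 -0.0008 -0.0079] rz -0.3008 F [0.87 0.89 0.54] M [-0.142 -0.295 -0.09 ] j6 49.8 g 0.157 t 18.075
```

```bash
python3 -m crank '[{"linear":[0,0,0.001],"delta_rot":[0,0,0],"gripper":0},{"linear":[0,0,0.001],"delta_rot":[0,0,0],"gripper":0},{"linear":[0,0,0],"delta_rot":[0,0,0],"gripper":0}]'
python3 -m crank '[{"linear":[0,0,0.001],"delta_rot":[0,0,0],"gripper":0},{"linear":[0,0,0.001],"delta_rot":[0,0,0],"gripper":0},{"linear":[0,0,0],"delta_rot":[0,0,0],"gripper":0}]'
python3 -c "
from h import *
go(0.488,0.0915,0.0685,6.3)"
```

```text
time_s: 18.45
tcp_pos: [0.4889, 0.0905, 0.0586]
ee_rot: [[0.982, -0.19, 0.0], [-0.19, -0.982, 0.0], [0.0, -0.0, -1.0]]
wrist_force: [0.2, -0.4, 4.1]
gripper_width: 0.155
time_s: 18.82
tcp_pos: [0.4889, 0.0906, 0.0566]
ee_rot: [[0.982, -0.19, 0.0], [-0.19, -0.982, 0.0], [0.0, -0.0, -1.0]]
wrist_force: [0.5, 0.6, 3.4]
gripper_width: 0.157
tcp [0.4889 0.0906 0.0566] yaw -10.93 tilt [0.0003 0.0001] shift tool [-0.0011 -0.0008 -0.0119] rz -0.3007 F [0.47 0.65 3.36] M [-0.087 -0.273  0.012] j6 49.8 g 0.157 t 18.825
```

```bash
python3 -m crank '[{"linear":[0,0,0.0007],"delta_rot":[0,0,0],"gripper":0},{"linear":[0,0,0],"delta_rot":[0,0,0],"gripper":0}]'
python3 -m crank '[{"linear":[0,0,0.0007],"delta_rot":[0,0,0],"gripper":0},{"linear":[0,0,0],"delta_rot":[0,0,0],"gripper":0}]'
python3 -c "
from h import *
go(0.488,0.0915,0.0685,6.3)
c=capture('side');i=c['img'][175:235,225:285]
cv2.imwrite('pics/k1.png',np.clip(cv2.resize(i,None,fx=10,fy=10,interpolation=cv2.INTER_CUBIC).astype(int)*1.8,0,255).astype(np.uint8))"
```

```text
time_s: 19.08
tcp_pos: [0.489, 0.0905, 0.0559]
ee_rot: [[0.982, -0.19, 0.0], [-0.19, -0.982, 0.0], [0.0, -0.0, -1.0]]
wrist_force: [0.5, 0.3, 5.0]
gripper_width: 0.157
time_s: 19.32
tcp_pos: [0.4891, 0.0906, 0.0559]
ee_rot: [[0.982, -0.189, 0.001], [-0.189, -0.982, -0.0], [0.001, -0.0, -1.0]]
wrist_force: [-0.1, -0.3, 8.0]
gripper_width: 0.155
tcp [0.4891 0.0906 0.0559] yaw -10.91 tilt [ 0.0007 -0.    ] shift tool [-0.0013 -0.0007 -0.0126] rz -0.3004 F [-0.06 -0.31  7.99] M [-0.127  0.214 -0.059] j6 49.8 g 0.155 t 19.325
```

View pics/k1.png

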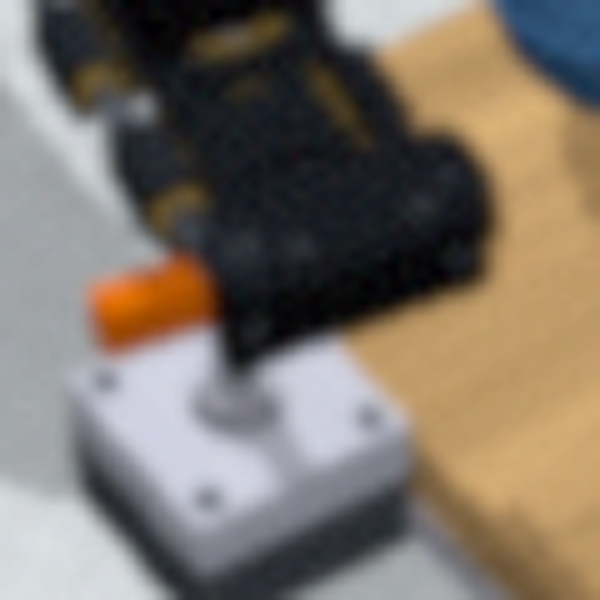

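```bash
python3 -m crank '[{"linear":[0,0,-0.0008],"delta_rot":[0,0,0.05],"gripper":0},{"linear":[0,0,0],"delta_rot":[0,0,0.05],"gripper":0},{"linear":[0,0,0],"delta_rot":[0,0,0],"gripper":0}]'
python3 -c "
from h import *
go(0.488,0.0915,0.0685,-80.9)"
python3 -m crank '[{"linear":[0,0,0],"delta_rot":[0,0,0.05],"gripper":0},{"linear":[0,0,0],"delta_rot":[0,0,0.05],"gripper":0},{"linear":[0,0,0],"delta_rot":[0,0,0],"gripper":0}]'
python3 -c "
from h import *
go(0.488,0.0915,0.0685,-80.9)"
python3 -m crank '[{"linear":[0,0,0],"delta_rot":[0,0,0.05],"gripper":0},{"linear":[0,0,0],"delta_rot":[0,0,0.05],"gripper":0},{"linear":[0,0,0],"delta_rot":[0,0,0],"gripper":0}]'
python3 -c "
from h import *
go(0.488,0.0915,0.0685,-80.9)"
```

```text
time_s: 19.75
tcp_pos: [0.4888, 0.0905, 0.0559]
ee_rot: [[0.958, -0.286, -0.0], [-0.286, -0.958, -0.0], [-0.0, 0.0, -1.0]]
wrist_force: [-0.1, -1.3, 4.5]
gripper_width: 0.157
tcp [0.4888 0.0905 0.0559] yaw -16.62 tilt [-0.     -0.0001] shift tool [-0.001  -0.0008 -0.0126] rz 1.1219 F [-0.08 -1.27  4.45] M [-0.081 -0.206 -0.021] j6 44.1 g 0.157 t 19.75
time_s: 20.12
tcp_pos: [0.4887, 0.0904, 0.0559]
ee_rot: [[0.925, -0.38, -0.0], [-0.38, -0.925, -0.0], [-0.0, 0.0, -1.0]]
wrist_force: [0.9, 0.1, 3.9]
gripper_width: 0.154
tcp [0.4887 0.0904 0.0559] yaw -22.32 tilt [-0.0002 -0.0001] shift tool [-0.0011 -0.0007 -0.0126] rz 1.0224 F [0.9  0.06 3.92] M [-0.121 -0.126 -0.017] j6 38.4 g 0.154 t 20.125
time_s: 20.5
tcp_pos: [0.4888, 0.0904, 0.0559]
ee_rot: [[0.883, -0.469, -0.0], [-0.469, -0.883, -0.0], [0.0, 0.0, -1.0]]
wrist_force: [1.0, -1.3, 4.0]
gripper_width: 0.16
tcp [0.4888 0.0904 0.0559] yaw -28.0 tilt [-0.     -0.0002] shift tool [-0.0012 -0.0006 -0.0126] rz 0.9234 F [ 0.97 -1.27  4.05] M [-0.131 -0.245  0.099] j6 32.8 g 0.16 t 20.5
```

```bash
python3 -m crank '[{"linear":[0,0,0],"delta_rot":[0,0,0.05],"gripper":0},{"linear":[0,0,0],"delta_rot":[0,0,0.05],"gripper":0},{"linear":[0,0,0],"delta_rot":[0,0,0],"gripper":0}]'
python3 -c "
from h import *
go(0.488,0.0915,0.0685,-80.9)"
python3 -m crank '[{"linear":[0,0,0],"delta_rot":[0,0,0.05],"gripper":0},{"linear":[0,0,0],"delta_rot":[0,0,0.05],"gripper":0},{"linear":[0,0,0],"delta_rot":[0,0,0.05],"gripper":0},{"linear":[0,0,0],"delta_rot":[0,0,0.05],"gripper":0},{"linear":[0,0,0],"delta_rot":[0,0,0],"gripper":0}]'
python3 -c "
from h import *
go(0.488,0.0915,0.0685,-80.9)"
```

```text
time_s: 20.88
tcp_pos: [0.4887, 0.0904, 0.0559]
ee_rot: [[0.832, -0.555, -0.0], [-0.555, -0.832, -0.0], [-0.0, 0.0, -1.0]]
wrist_force: [0.3, -0.5, 4.3]
gripper_width: 0.157
tcp [0.4887 0.0904 0.0559] yaw -33.73 tilt [-0.0002 -0.0003] shift tool [-0.0012 -0.0005 -0.0126] rz 0.8233 F [ 0.28 -0.46  4.25] M [-0.196 -0.195  0.13 ] j6 27.0 g 0.157 t 20.875
time_s: 21.5
tcp_pos: [0.4886, 0.0904, 0.0559]
ee_rot: [[0.705, -0.709, -0.0], [-0.709, -0.705, -0.0], [-0.0, 0.0, -1.0]]
wrist_force: [1.0, -1.4, 4.4]
gripper_width: 0.157
tcp [0.4886 0.0904 0.0559] yaw -45.19 tilt [-0.0003 -0.0003] shift tool [-0.0013 -0.0003 -0.0126] rz 0.6232 F [ 0.96 -1.36  4.41] M [-0.297 -0.127  0.197] j6 15.6 g 0.157 t 21.5
```

```bash
python3 -m crank '[{"linear":[0,0,0],"delta_rot":[0,0,0.05],"gripper":0},{"linear":[0,0,0],"delta_rot":[0,0,0.06],"gripper":0},{"linear":[0,0,0],"delta_rot":[0,0,0.06],"gripper":0},{"linear":[0,0,0],"delta_rot":[0,0,0.06],"gripper":0},{"linear":[0,0,0],"delta_rot":[0,0,0.06],"gripper":0},{"linear":[0,0,0],"delta_rot":[0,0,0.06],"gripper":0},{"linear":[0,0,0],"delta_rot":[0,0,0.05],"gripper":0},{"linear":[0,0,0],"delta_rot":[0,0,0],"gripper":0}]'
python3 -c "
from h import *
go(0.488,0.0915,0.0685,-87)"
python3 -m crank '[{"linear":[0,0,0],"delta_rot":[0,0,0.06],"gripper":0},{"linear":[0,0,0],"delta_rot":[0,0,0.06],"gripper":0},{"linear":[0,0,0],"delta_rot":[0,0,0.05],"gripper":0},{"linear":[0,0,0],"delta_rot":[0,0,0],"gripper":0}]'
python3 -c "
from h import *
go(0.488,0.0915,0.0685,-87)"
```

```text
time_s: 22.5
tcp_pos: [0.4884, 0.0902, 0.0559]
ee_rot: [[0.373, -0.928, -0.001], [-0.928, -0.373, -0.0], [0.0, 0.001, -1.0]]
wrist_force: [0.9, -1.1, 4.3]
gripper_width: 0.158
tcp [0.4884 0.0902 0.0559] yaw -68.12 tilt [-0.0008 -0.0004] shift tool [-0.0013 -0.0001 -0.0126] rz 0.3296 F [ 0.86 -1.12  4.28] M [-0.284  0.109  0.133] j6 -7.4 g 0.158 t 22.5
time_s: 23.0
tcp_pos: [0.4883, 0.0902, 0.0559]
ee_rot: [[0.21, -0.978, -0.001], [-0.978, -0.21, -0.0], [0.0, 0.001, -1.0]]
wrist_force: [0.1, -0.0, 3.9]
gripper_width: 0.158
tcp [0.4883 0.0902 0.0559] yaw -77.87 tilt [-0.001  -0.0005] shift tool [-0.0013  0.0001 -0.0126] rz 0.1594 F [ 0.13 -0.02  3.87] M [-0.24   0.212  0.216] j6 -17.1 g 0.158 t 23.0
```

```bash
python3 -m crank '[{"linear":[0,0,0],"delta_rot":[0,0,0.04],"gripper":0},{"linear":[0,0,0],"delta_rot":[0,0,0.04],"gripper":0},{"linear":[0,0,0],"delta_rot":[0,0,0],"gripper":0}]'
python3 -c "
from h import *
go(0.488,0.0915,0.0685,-87)"
python3 -m crank '[{"linear":[0,0,0],"delta_rot":[0,0,0.04],"gripper":0},{"linear":[0,0,0],"delta_rot":[0,0,0.04],"gripper":0},{"linear":[0,0,0],"delta_rot":[0,0,0],"gripper":0}]'
python3 -c "
from h import *
go(0.488,0.0915,0.0685,-87)
for n in('side','top'):
  c=capture(n)
  u,v=dict(side=(255,190),top=(243,215))[n]
  i=c['img'][v-60:v+60,u-60:u+60];cv2.imwrite(f'pics/{n}8.png',np.clip(cv2.resize(i,None,fx=5,fy=5,interpolation=cv2.INTER_CUBIC).astype(int)*2,0,255).astype(np.uint8))"
```

```text
time_s: 23.38
tcp_pos: [0.4883, 0.0902, 0.0559]
ee_rot: [[0.131, -0.991, -0.001], [-0.991, -0.131, -0.0], [0.0, 0.001, -1.0]]
wrist_force: [-0.2, -0.3, 5.1]
gripper_width: 0.159
tcp [0.4883 0.0902 0.0559] yaw -82.45 tilt [-0.001  -0.0005] shift tool [-0.0013  0.0001 -0.0126] rz 0.0795 F [-0.24 -0.34  5.1 ] M [-0.245  0.215  0.176] j6 -21.7 g 0.159 t 23.375
time_s: 23.75
tcp_pos: [0.4882, 0.0903, 0.0559]
ee_rot: [[0.052, -0.999, -0.001], [-0.999, -0.052, -0.0], [0.0, 0.001, -1.0]]
wrist_force: [-0.4, -0.9, 5.3]
gripper_width: 0.159
tcp [0.4882 0.0903 0.0559] yaw -87.03 tilt [-0.0012 -0.0005] shift tool [-0.0012  0.0002 -0.0126] rz -0.0005 F [-0.41 -0.87  5.28] M [-0.172  0.238  0.132] j6 -26.3 g 0.159 t 23.75
```

View pics/side8.png

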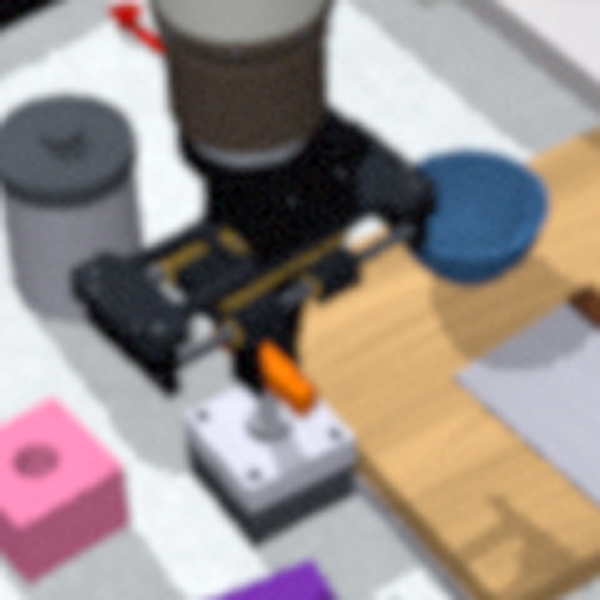

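View pics/top8.png

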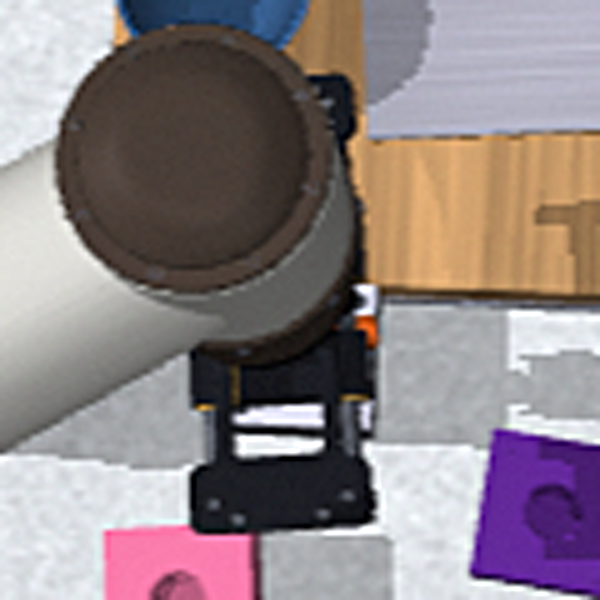

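```bash
python3 -m crank '[{"linear":[0,0,0],"delta_rot":[0,0,0.035],"gripper":0},{"linear":[0,0,0],"delta_rot":[0,0,0.035],"gripper":0},{"linear":[0,0,0],"delta_rot":[0,0,0],"gripper":0}]'
python3 -c "
from h import *
go(0.488,0.0915,0.0685,-87)"
python3 -m crank '[{"linear":[0,0,-0.0006],"delta_rot":[0,0,0],"gripper":0},{"linear":[0,0,0],"delta_rot":[0,0,0],"gripper":40},{"linear":[0,0,0],"delta_rot":[0,0,0],"gripper":100},{"linear":[0,0,0],"delta_rot":[0,0,0],"gripper":100},{"linear":[0,0,0],"delta_rot":[0,0,0],"gripper":100},{"linear":[0,0,0],"delta_rot":[0,0,0],"gripper":100},{"linear":[0,0,0],"delta_rot":[0,0,0],"gripper":100},{"linear":[0,0,0],"delta_rot":[0,0,0],"gripper":100}]'
python3 -c "
from h import *
go(0.488,0.0915,0.0685,-87)
for n in('side','top'):
  c=capture(n)
  u,v=dict(side=(255,190),top=(243,215))[n]
  i=c['img'][v-60:v+60,u-60:u+60];cv2.imwrite(f'pics/{n}9.png',np.clip(cv2.resize(i,None,fx=5,fy=5,interpolation=cv2.INTER_CUBIC).astype(int)*2,0,255).astype(np.uint8))"
```

```text
time_s: 24.22
tcp_pos: [0.4882, 0.0903, 0.0559]
ee_rot: [[-0.018, -1.0, -0.001], [-1.0, 0.018, -0.0], [0.0, 0.001, -1.0]]
wrist_force: [-1.5, -0.5, 6.6]
gripper_width: 0.157
tcp [0.4882 0.0903 0.0559] yaw -91.04 tilt [-0.0012 -0.0005] shift tool [-0.0012  0.0002 -0.0126] rz -0.0705 F [-1.5  -0.47  6.64] M [-0.16   0.308  0.133] j6 -30.3 g 0.157 t 24.225
time_s: 25.22
tcp_pos: [0.4888, 0.0905, 0.0566]
ee_rot: [[-0.02, -1.0, 0.0], [-1.0, 0.02, 0.0], [-0.0, -0.0, -1.0]]
wrist_force: [-0.0, -0.1, -0.1]
gripper_width: 0.867
tcp [0.4888 0.0905 0.0566] yaw -91.15 tilt [0. 0.] shift tool [-0.001   0.0008 -0.0119] rz -0.0724 F [-0.02 -0.09 -0.12] M [ 0.086 -0.095 -0.003] j6 -30.4 g 0.867 t 25.225
```

View pics/side9.png

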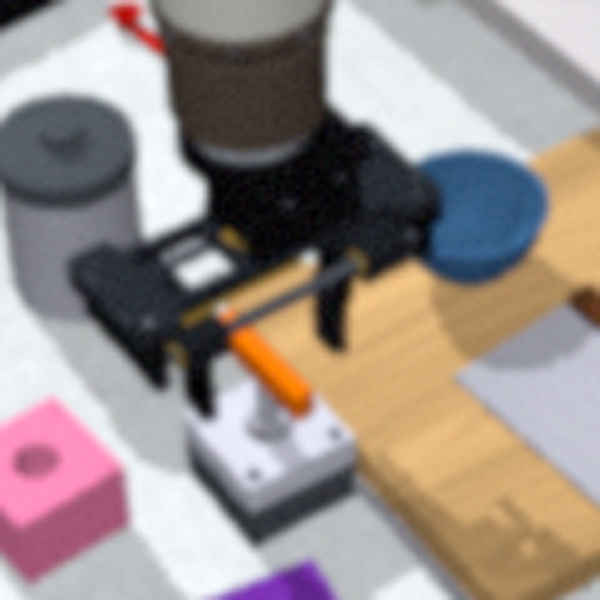

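Released; the key stands upright in the lock, bar from (225,320) to (305,400) in the crop. Lifting straight up.

```bash
python3 -m crank '[{"linear":[0,0,0],"delta_rot":[0,0,0],"gripper":100},{"linear":[0,0,-0.01],"delta_rot":[0,0,0],"gripper":100},{"linear":[0,0,-0.02],"delta_rot":[0,0,0],"gripper":100},{"linear":[0,0,-0.03],"delta_rot":[0,0,0],"gripper":100},{"linear":[0,0,-0.04],"delta_rot":[0,0,0],"gripper":100},{"linear":[0,0,-0.04],"delta_rot":[0,0,0],"gripper":100},{"linear":[0,0,0],"delta_rot":[0,0,0],"gripper":100}]'
python3 -m crank '[{"linear":[0.05,0,0],"delta_rot":[0,0,0],"gripper":100},{"linear":[0.05,0,0],"delta_rot":[0,0,0],"gripper":100},{"linear":[0.05,0,0],"delta_rot":[0,0,0],"gripper":100},{"linear":[0.05,0,0],"delta_rot":[0,0,0],"gripper":100},{"linear":[0.05,0,0],"delta_rot":[0,0,0],"gripper":100},{"linear":[0,0,0],"delta_rot":[0,0,0],"gripper":100}]'
python3 -c "
from h import *
go(0.488,0.0915,0.0685,-87)
for n in('side','top'):
  c=capture(n)
  u,v=dict(side=(255,190),top=(243,215))[n]
  i=c['img'][v-60:v+60,u-60:u+60];cv2.imwrite(f'pics/{n}10.png',np.clip(cv2.resize(i,None,fx=5,fy=5,interpolation=cv2.INTER_CUBIC).astype(int)*2,0,255).astype(np.uint8))
  q=[round(float(a),1) for z in (.099,) for a in proj(c,np.array([.488,.0912,z]))];print(n,'expected bar centre',q,[(q[0]-u+60)*5,(q[1]-v+60)*5])"
```

```text
time_s: 26.2
tcp_pos: [0.491, 0.0913, 0.2009]
ee_rot: [[-0.019, -1.0, 0.008], [-1.0, 0.019, 0.004], [-0.004, -0.008, -1.0]]
wrist_force: [-0.2, 0.6, -1.0]
gripper_width: 1.003
time_s: 26.95
tcp_pos: [0.4827, -0.162, 0.1957]
ee_rot: [[-0.025, -1.0, -0.002], [-1.0, 0.025, 0.0], [-0.0, 0.002, -1.0]]
wrist_force: [0.6, 0.1, -0.2]
gripper_width: 0.997
tcp [ 0.4827 -0.162   0.1957] yaw -91.44 tilt [-0.002   0.0001] shift tool [-0.2535  0.0008  0.1272] rz -0.0774 F [ 0.56  0.13 -0.24] M [ 0.15 -0.03 -0.06] j6 -1.2 g 0.997 t 26.95
side expected bar centre [247.5, 202.3] [262.5, 361.50000000000006]
top expected bar centre [241.1, 222.3] [290.5, 336.50000000000006]
```

View pics/side10.png

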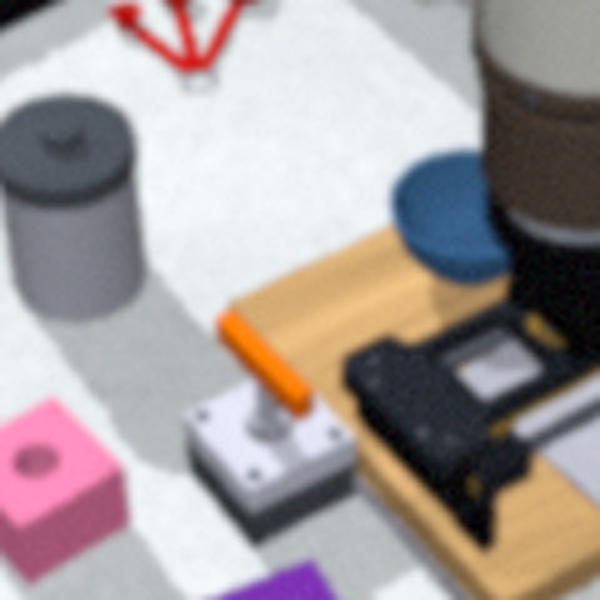

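View pics/top10.png

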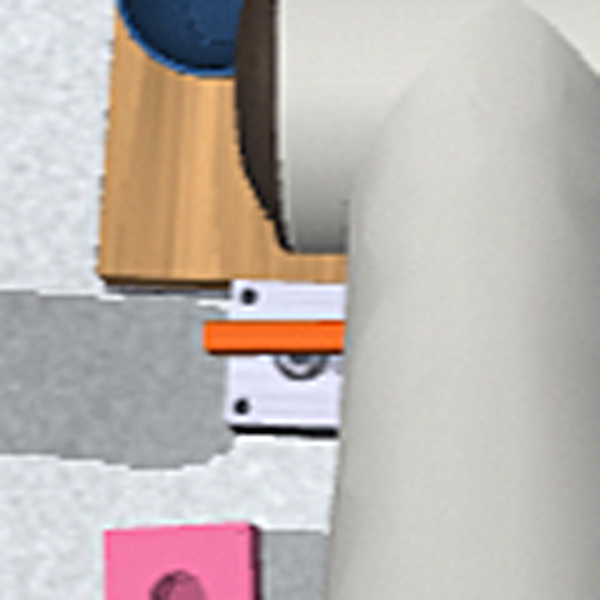

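The key stands upright. The side view puts the bar centre at (263,362) in the crop, against an expected (262,361). The bar's yaw is about -90°, and the bystanders in view haven't moved. Handing in.

```bash
python3 -c "
from station import workorder
print(workorder.finish_job())"
```

```text
the job is handed in; nothing more can be done
None
```

The key is fully seated in the lock screw and the screw is turned clockwise. The key stands upright and released, and I handed the job in at about 27 s of the 67 s allowed.

- **Fitting:** I took the key from the stand and felt for the socket in the grey lock with about 4–6 N. It dropped in after about 17° of turning. It bottomed at the expected depth, about 36 mm below the block's top, with the push peaking at about 10 N.
- **Turning:** I turned the key about 80° clockwise. The roughly 0.2 N m resistance of the screw set in after 11–17° and rose no further, so it never reached its stop.
- **Last pictures:** The bar centre was where it should be, within about a pixel in the side view. The gripper was clear, and the canister, bowl and spoons looked unmoved in the last side view. The jar and scraper were out of view or hidden in those last pictures, and I did not compare positions before and after for any of them.

- **Screw angle not read directly:** I inferred 1.1–1.2 rad from the turn and the point where resistance set in.
- **TCP height disagreed with the pictures:** the first grasp closed on nothing because the fingertips looked about 25 mm higher than the TCP reading. I corrected for it from the side view, and the key was not disturbed.

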